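Sort tread-depth gauges by the feel of their springs

ROBOT

A 6-joint arm with a two-finger parallel gripper is mounted at the origin on the work surface. World frame = base frame: x ahead of the robot, y to its left, z up, the work surface at z = 0. Lengths are in mm, angles in degrees, forces in N, time in s.
With the tool pointing down it reaches from about 350 to 925 mm from the base axis. Payload 6.4 kg.
Tool frame: the origin (TCP) lies at the very end of the fingers, on their centre line; the grasp point (between the pads) lies 19 mm behind it; z points along the fingers, y is the line along which they close (so a half turn about z gives the same grasp; the last joint's range is limited). The gripper opens to 85 mm and grips with 20 to 120 N. Pads are 22 mm wide; open, the fingers measure 114 mm over their backs; the gripper's body (76 mm by 85 mm) begins 54 mm behind the grasp point. The pads swing forward as they close: fully open they stand 13 mm farther back than shut.
Start: joints at [-77.47, 14.043, 89.255, -0, 76.702, -9.975], TCP at [248.81, -600.506, 231.29] pointing down, gripper open.
Joint ranges: [-179.41, 179.41], [-58.25, 129.5], [7.25, 145.43], [-54.29, 234.29], [11.92, 165.04], [-157.13, 157.13]. Speed limits (degrees/s): [147.25, 147.25, 180, 180, 180, 180].

INTERFACE

Orientations are given as [roll, pitch, yaw] about the fixed x, y, z axes, in that order (R = Rz(yaw) Ry(pitch) Rx(roll)).
In Python, from station import env gives the robot as it stands.
- The arm moves only by the tool play_rows, never from a script. Its argument "rows" is one flat list of numbers, 7 for each row, row after row: the shift along the tool's x, y, z as a fraction of full scale, then the turn, a rotation vector about the tool's x, y, z as a fraction of full scale, then the closure, from 0 (fully open) to 1 (shut). In form: [tx, ty, tz, rx, ry, rz, claw, tx, ty, tz, rx, ry, rz, claw, ...]. A call has 1 to 5 rows; each row is the pose to reach, as a shift and turn from the pose commanded when the call began, along the tool's axes at that moment; what a row does not reach only later rows make up. Full scale, the value 1, is 150 mm for a shift and 1.5 rad for a turn. A row lasts 1/10 s, in which the tool goes at most 50 mm and 8.59 degrees, less where a joint would pass 70% of its speed; a pose out of reach is approached as far as the arm can. A call with a number of a shift or a turn outside -1 to 1 is refused whole. A call with a gripper value outside its range is refused whole. The fingers move at their own pace and stop on an object; "force" is the grip in N (left out, the last holds). Time passes only in rows, so rows that repeat a pose let the fingers close. It gives the time, the measured TCP pose, the force, the opening and the grip force at its end, in the units of the state.
- env.sense(): the state, without advancing time (a new reading comes with each control period).
- env.get_image(name): name is "scene" or "top"; returns a dict with "frame" (400x640x3 uint8, blue, green, red), "mtx" (3x3 intrinsics, pixels), "extrinsics" (4x4, takes a point from world to camera coordinates). Camera axes: x right, y up, looking along -z (the intrinsics and any distortion apply to the point x, -y, -z); pixel columns grow to the right and rows downward; lengths in mm; the calibration is good to about 2 mm. A picture is of the moment at which its call begins. There is no depth.
- env.close_job(): hands the job in; it is judged then, once.
The state is a dict: "time_s": time; "joint_positions": joint angles; "joint_vel": joint speeds; "tau": joint torques, N m; "tcp_pos": TCP position; "ee_rot": TCP orientation; "contact_force": force on the tool from outside, world axes, zero at the start; "wrist_torque": the same for the moment, N m; "width": finger opening in mm; "gripper_force": force on a finger pad.
Only numpy, scipy, OpenCV 4.12 (cv2) and the standard library are available. Lean on these libraries where they do the work, as an engineer would, in place of code of your own. Each camera call takes 0.05 s, during which the arm holds its last target. There are 200 camera calls.

TASK

Sort the tread-depth gauges lying on the counter by the feel of their springs: pick each one up and press its sprung probe squarely, about half way in or more, against the steel setting plate on the front of the hand press's base, so that its drag ring is left pushed back. Hang every gauge with a good stiff spring by its wire loop on an arm of the gauge tree, and lay every gauge with a weak, tired spring inside the grey repair tray; leave them all hanging or lying still. Do not tip over the tin of valve cores.

Things in the scene. Friction and masses are not known exactly. Their poses are not given: they have to be found in the camera images.
- gauge_a: Tread-depth gauge (may be absent), 148 mm, 0.2 kg: ringed aluminium barrel 28 mm across, 90 mm long; steel cross-foot 56 mm wide (y), 28 mm high; sprung probe in front, wire loop behind. Origin mid-barrel on its axis, 14 mm up when lying flat; x along the barrel to the probe (tip +68 mm, foot's front +52, back +40, loop's end -80 mm). All look alike; which name is stiff is not told.
- ring_a (a joint): Dark drag ring (33 mm across, 6 mm wide, 21 mm behind mid-barrel) on gauge_a: the probe pushes it back and it stays, showing how far the probe has been in: 0 at the start, 0.014 m at full travel. The probe (11 mm across) goes in 14 mm. A good stiff spring gives about 3 N at once and 1.1 N more per mm (12 N at 8 mm); a weak, tired one 1 N and 0.3 N per mm (3.5 N at 8 mm).
- loop_a (a point): Centre of the opening of the wire loop of gauge_a, 58 mm behind the gauge's origin on its axis. The loop's wire is 5 mm thick; its opening is 18 mm high (gauge's z) by 29 mm long (gauge's x, from the barrel's end to a point at the far end), and the hole runs along the gauge's y, level when the gauge lies flat.
- gauge_b: Tread-depth gauge (may be absent), 148 mm, 0.2 kg: ringed aluminium barrel 28 mm across, 90 mm long; steel cross-foot 56 mm wide (y), 28 mm high; sprung probe in front, wire loop behind. Origin mid-barrel on its axis, 14 mm up when lying flat; x along the barrel to the probe (tip +68 mm, foot's front +52, back +40, loop's end -80 mm). All look alike; which name is stiff is not told.
- ring_b (a joint): Dark drag ring (33 mm across, 6 mm wide, 21 mm behind mid-barrel) on gauge_b: the probe pushes it back and it stays, showing how far the probe has been in: 0 at the start, 0.014 m at full travel. The probe (11 mm across) goes in 14 mm. A good stiff spring gives about 3 N at once and 1.1 N more per mm (12 N at 8 mm); a weak, tired one 1 N and 0.3 N per mm (3.5 N at 8 mm).
- loop_b (a point): Centre of the opening of the wire loop of gauge_b, 58 mm behind the gauge's origin on its axis. The loop's wire is 5 mm thick; its opening is 18 mm high (gauge's z) by 29 mm long (gauge's x, from the barrel's end to a point at the far end), and the hole runs along the gauge's y, level when the gauge lies flat.
- gauge_c: Tread-depth gauge (may be absent), 148 mm, 0.2 kg: ringed aluminium barrel 28 mm across, 90 mm long; steel cross-foot 56 mm wide (y), 28 mm high; sprung probe in front, wire loop behind. Origin mid-barrel on its axis, 14 mm up when lying flat; x along the barrel to the probe (tip +68 mm, foot's front +52, back +40, loop's end -80 mm). All look alike; which name is stiff is not told.
- ring_c (a joint): Dark drag ring (33 mm across, 6 mm wide, 21 mm behind mid-barrel) on gauge_c: the probe pushes it back and it stays, showing how far the probe has been in: 0 at the start, 0.014 m at full travel. The probe (11 mm across) goes in 14 mm. A good stiff spring gives about 3 N at once and 1.1 N more per mm (12 N at 8 mm); a weak, tired one 1 N and 0.3 N per mm (3.5 N at 8 mm).
- loop_c (a point): Centre of the opening of the wire loop of gauge_c, 58 mm behind the gauge's origin on its axis. The loop's wire is 5 mm thick; its opening is 18 mm high (gauge's z) by 29 mm long (gauge's x, from the barrel's end to a point at the far end), and the hole runs along the gauge's y, level when the gauge lies flat.
- gauge_d: Tread-depth gauge (may be absent), 148 mm, 0.2 kg: ringed aluminium barrel 28 mm across, 90 mm long; steel cross-foot 56 mm wide (y), 28 mm high; sprung probe in front, wire loop behind. Origin mid-barrel on its axis, 14 mm up when lying flat; x along the barrel to the probe (tip +68 mm, foot's front +52, back +40, loop's end -80 mm). All look alike; which name is stiff is not told.
- ring_d (a joint): Dark drag ring (33 mm across, 6 mm wide, 21 mm behind mid-barrel) on gauge_d: the probe pushes it back and it stays, showing how far the probe has been in: 0 at the start, 0.014 m at full travel. The probe (11 mm across) goes in 14 mm. A good stiff spring gives about 3 N at once and 1.1 N more per mm (12 N at 8 mm); a weak, tired one 1 N and 0.3 N per mm (3.5 N at 8 mm).
- loop_d (a point): Centre of the opening of the wire loop of gauge_d, 58 mm behind the gauge's origin on its axis. The loop's wire is 5 mm thick; its opening is 18 mm high (gauge's z) by 29 mm long (gauge's x, from the barrel's end to a point at the far end), and the hole runs along the gauge's y, level when the gauge lies flat.
- gauge_e: Tread-depth gauge (may be absent), 148 mm, 0.2 kg: ringed aluminium barrel 28 mm across, 90 mm long; steel cross-foot 56 mm wide (y), 28 mm high; sprung probe in front, wire loop behind. Origin mid-barrel on its axis, 14 mm up when lying flat; x along the barrel to the probe (tip +68 mm, foot's front +52, back +40, loop's end -80 mm). All look alike; which name is stiff is not told.
- ring_e (a joint): Dark drag ring (33 mm across, 6 mm wide, 21 mm behind mid-barrel) on gauge_e: the probe pushes it back and it stays, showing how far the probe has been in: 0 at the start, 0.014 m at full travel. The probe (11 mm across) goes in 14 mm. A good stiff spring gives about 3 N at once and 1.1 N more per mm (12 N at 8 mm); a weak, tired one 1 N and 0.3 N per mm (3.5 N at 8 mm).
- loop_e (a point): Centre of the opening of the wire loop of gauge_e, 58 mm behind the gauge's origin on its axis. The loop's wire is 5 mm thick; its opening is 18 mm high (gauge's z) by 29 mm long (gauge's x, from the barrel's end to a point at the far end), and the hole runs along the gauge's y, level when the gauge lies flat.
- press: Cast iron hand press with a spoked lever, fixed. Origin on the counter under the middle of the setting plate's front face; the plate looks along the press's -x. Base casting 150 mm wide, 78 mm high, behind the plate. Head, ram and column stand 70 mm or more behind the plate's face, the spoked lever to the right (-y) of them.
- plate_face (a point): Middle of the front face of the press's upright ground steel setting plate, 42 mm above the counter; the plate is 120 mm wide and 66 mm high (8 to 74 mm above the counter).
- tree: Gauge tree, fixed: round foot 110 mm across, post 18 mm thick, 265 mm high, and two straight steel arms 8 mm thick, one to each side (tree's +y and -y). Origin on the counter under the post. Each arm starts at the post's axis 205 mm up and rises to its free end 135 mm out, 225 mm up. A loop slides on over the free end; each arm has room for two gauges.
- left_arm_tip (a point): Free end of the arm on the tree's +y side (middle of the 8 mm rod).
- right_arm_tip (a point): Free end of the arm on the tree's -y side (middle of the 8 mm rod).
- tray: Open grey sheet-metal repair tray, fixed, 210 mm (x) by 270 mm (y), rim 35 mm high, walls and floor 4 mm thick. Origin on the counter under its middle.
- core_tin: Open round tin full of brass valve cores, 80 mm across, 50 mm high, loose. Origin at the middle of its underside; z up.
There are look-alikes about, which are no part of the job. What is shaped like the gauge_b but pink is not meant. Leave any green look-alike of the gauge_a alone.

How it is judged:
By the outcome, as a careful person would: the job done as asked, in the order asked, and still so for the second after the job is handed in, with the robot touching nothing.
Of gauge_a, gauge_b, gauge_c, gauge_d, gauge_e only 3 to 5 are there at a start; the rules pass over those that are not, and their reading is None.
At some moment in a run one of gauge_a, gauge_b, gauge_c, gauge_d, gauge_e may be knocked a few centimetres aside while the robot is not near it.
Once in a run the grip may slacken for a moment while it holds something.
It also fails if it takes over 210 s, if anything falls off the work surface, if the arm or the gripper's body presses on something with over 40 N, if the wrist force passes 120 N, or if a joint passes its speed limit or range.

## Working session

There is one attempt and no reset: what is moved stays moved. The work goes in short steps, Python scripts to look and compute and a tool call to move; the robot and the scene stay as the last step left them, time stands still between calls to the robot, and variables do not carry over. Pictures are saved under pics/ and viewed, at most 14 in all, crops included, and the job is handed in when it is done.

Besides the shell and the picture viewer there is one more tool, called as a command line: name --argument value ..., lists and objects as JSON in quotes. play_rows: Moves the arm, as the interface text tells. Shift numbers are shares of 150 mm and turn numbers shares of 1.5 rad, none past 1 either way. Its arguments: {"type":"object","properties":{"rows":{"type":"array","items":{"type":"number"}},"force":{"type":"number"}},"required":["rows"]}

```bash
ls; mkdir -p pics
python3 - <<'E'
from station import env
import cv2,numpy as np
s=env.sense();print(s)
for n in("scene","top"):
    d=env.get_image(n);cv2.imwrite(f"pics/{n}0.png",d["frame"]);np.savez(f"pics/{n}0.npz",**d);print(n,d["mtx"].round(1).tolist(),d["extrinsics"].round(3).tolist(),[k for k in d])
E
```

```text
pics
{'time_s': 0.0, 'joint_positions': array([-7.74706095e+01,  1.40856515e+01,  8.93279092e+01, -8.90568975e-04,
        7.67026209e+01, -9.97510985e+00]), 'joint_vel': array([ 0.00011723,  0.01464886,  0.04043619,  0.01734456, -0.03491299,
        0.01824485]), 'tau': array([-1.24191331e-03, -4.29503596e+01, -3.26128936e+01, -1.67854951e-04,
        5.32792576e-03, -1.56319561e-05]), 'tcp_pos': array([ 248.66515799, -599.92059637,  230.13510076]), 'ee_rot': array([-1.79885425e+02, -1.92718318e-02,  2.25046868e+01]), 'contact_force': array([ 0.02786436,  0.41114572, -0.14023669]), 'wrist_torque': array([-0.0161769 ,  0.00570034, -0.03799031]), 'gripper_force': 0.0, 'width': 85.10727638417107}
scene [[406.6, 0.0, 319.8], [0.0, 406.6, 206.6], [0.0, 0.0, 1.0]] [[-0.363, 0.932, -0.015, 179.578], [-0.53, -0.193, 0.826, 125.448], [0.767, 0.308, 0.564, -1510.847], [0.0, 0.0, 0.0, 1.0]] ['frame', 'mtx', 'extrinsics']
top [[485.7, 0.0, 324.0], [0.0, 485.7, 192.7], [0.0, 0.0, 1.0]] [[0.032, -0.999, 0.007, -26.888], [0.977, 0.033, 0.209, -486.036], [-0.209, 0.0, 0.978, -1466.165], [0.0, 0.0, 0.0, 1.0]] ['frame', 'mtx', 'extrinsics']
```

View pics/scene0.png

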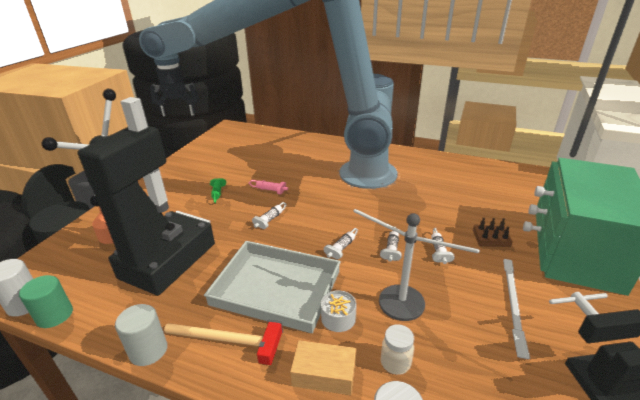

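View pics/top0.png

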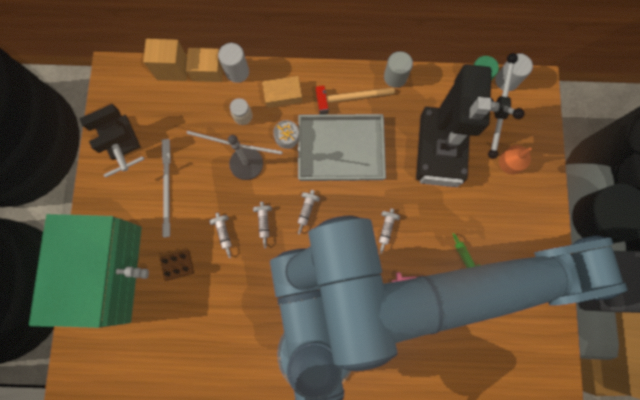

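The scene shows four grey gauges: (270,214), (343,242), (392,243) and (440,245) in the scene view, and (389,228), (308,210), (264,224) and (222,232) in the top view. The press plate is at (441,181), the tree at (245,160), the tray at (341,147) and the tin at (286,132), all in the top view.

```bash
cat > h.py <<'E'
import cv2,numpy as np
from scipy.spatial.transform import Rotation as R
def ray(d,uv):
    E=d["extrinsics"];K=d["mtx"];c=-E[:3,:3].T@E[:3,3]
    u,v=uv;q=np.array([(u-K[0,2])/K[0,0],-(v-K[1,2])/K[1,1],-1])
    return c,E[:3,:3].T@q
def plane(d,uv,z):
    c,r=ray(d,uv);return (c+r*(z-c[2])/r[2])[:3]
def proj(d,p):
    E=d["extrinsics"];K=d["mtx"];q=E[:3,:3]@np.asarray(p,float)+E[:3,3]
    return np.array([K[0,2]+K[0,0]*q[0]/-q[2],K[1,2]-K[1,1]*q[1]/-q[2]])
def tri(d1,a,d2,b):
    c1,r1=ray(d1,a);c2,r2=ray(d2,b);t=np.linalg.lstsq(np.c_[r1,-r2],c2-c1,rcond=None)[0]
    p,q=c1+r1*t[0],c2+r2*t[1];return (p+q)/2,np.linalg.norm(p-q)
def gauges(d,z=14,box=None):
    f=d["frame"];hsv=cv2.cvtColor(f,cv2.COLOR_BGR2HSV)
    m=((hsv[...,1]<90)&(hsv[...,2]>110)).astype(np.uint8)
    m=cv2.morphologyEx(m,cv2.MORPH_CLOSE,np.ones((5,5)))
    out=[]
    for c in cv2.findContours(m,cv2.RETR_EXTERNAL,cv2.CHAIN_APPROX_NONE)[0]:
        if cv2.contourArea(c)<60: continue
        mm=np.zeros_like(m);cv2.drawContours(mm,[c],-1,1,-1)
        ys,xs=np.nonzero(mm);P=np.array([plane(d,(x,y),z)[:2] for x,y in zip(xs,ys)])
        if len(P)>3000: continue
        mu=P.mean(0);w,v=np.linalg.eigh(np.cov((P-mu).T));a=v[:,1]
        t=(P-mu)@a;
        out.append((np.r_[xs.mean(),ys.mean()],mu,a,t.min(),t.max(),len(P),P))
    return out
E
python3 - <<'E'
from h import *
d=np.load("pics/top0.npz");s=np.load("pics/scene0.npz")
for o in gauges(d):
    print(o[0].round(),o[1].round(1),np.degrees(np.arctan2(o[2][1],o[2][0])).round(1),o[3].round(),o[4].round(),o[5])
a=cv2.resize(d["frame"][175:260,200:410],None,fx=3.8,fy=3.8,interpolation=cv2.INTER_CUBIC)
b=cv2.resize(d["frame"][60:195,180:480],None,fx=2,fy=2,interpolation=cv2.INTER_CUBIC)
o=np.zeros((a.shape[0]+b.shape[0],800,3),np.uint8);o[:a.shape[0],:a.shape[1]]=a;o[a.shape[0]:,:600]=b;cv2.imwrite("pics/c1.png",o);print(o.shape,a.shape)
# scene crop
a=s["frame"][60:310,90:490];cv2.imwrite("pics/c2.png",cv2.resize(a,None,fx=2,fy=2,interpolation=cv2.INTER_CUBIC))
E
```

```text
[ 33. 395.] [-139.1  822.2] 89.4 -31.0 34.0 199
[295. 329.] [70.2 62.9] 164.5 -95.0 147.0 1771
[131. 272.] [224.6 575.7] 86.4 -43.0 45.0 158
[587. 270.] [ 276.9 -837.3] 132.2 -108.0 154.0 2053
[221. 231.] [361.  308.3] -159.2 -60.0 83.0 358
[387. 227.] [ 390.8 -213. ] 166.7 -61.0 82.0 384
[262. 220.] [399.6 182.3] -172.5 -59.0 83.0 324
[ 37. 211.] [403.8 894.4] 96.1 -151.0 117.0 944
[306. 208.] [443.6  44.8] 165.0 -61.0 83.0 336
[441. 181.] [ 546.3 -387.5] 87.2 -67.0 68.0 309
[121. 162.] [575.1 648.9] 113.6 -69.0 64.0 308
[166. 186.] [501.4 497. ] -174.1 -157.0 164.0 619
[209. 137.] [667.4 373.4] 76.2 -84.0 75.0 145
[496. 137.] [ 700.9 -572.2] 162.6 -63.0 45.0 143
[240. 111.] [763.8 276.1] -154.1 -45.0 47.0 407
[482. 105.] [ 812.7 -528.9] 115.3 -43.0 53.0 258
[633. 102.] [  838.4 -1036.6] 135.2 -36.0 36.0 131
[588.  97.] [ 851.4 -886.7] 104.2 -147.0 106.0 1832
[61. 72.] [879.2 888.4] 88.1 -96.0 114.0 888
[516.  71.] [ 937.4 -647.8] 142.5 -72.0 100.0 637
[397.  64.] [ 948.9 -246. ] 137.3 -52.0 75.0 521
[230.  55.] [961.6 324.9] 168.6 -49.0 64.0 522
(593, 800, 3) (323, 798, 3)
```

View pics/c1.png

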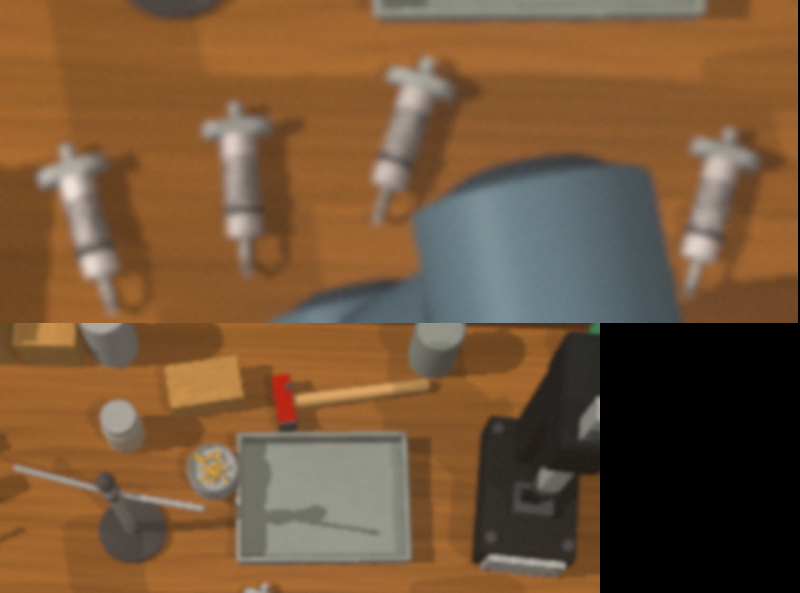

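View pics/c2.png

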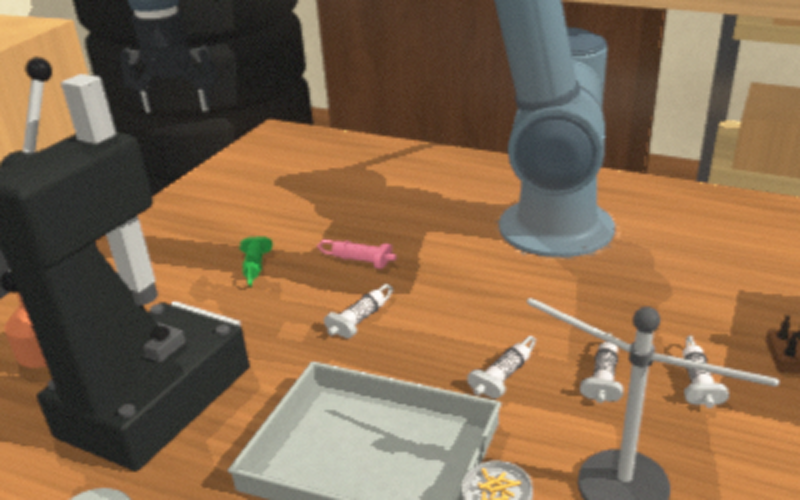

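Four grey gauges, each with its probe pointing away from the robot (+x). The plate strip runs from (421,178) to (463,184) in the top view. The arm tips are at (187,132) and (281,152) in the top view and (478,251) and (355,210) in the scene view. The tray is clear.

```bash
cat >> h.py <<'E'
def origins(d,box=(330,560,-330,400)):
    L=[]
    for o in gauges(d):
        if 250<o[5]<450 and box[0]<o[1][0]<box[1] and box[2]<o[1][1]<box[3] and 130<o[4]-o[3]<160:
            mu,a,P=o[1],o[2],o[6];mid=(o[3]+o[4])/2
            f=-a*np.sign(mid)   # foot is the heavy end
            n=np.array([-f[1],f[0]]);t=(P-mu)@f
            lat=np.median([((P-mu)@n)[(t>i)&(t<i+6)].mean() for i in range(-45,35,6)])
            L.append((mu-f*abs(mid)+6*f+lat*n,np.degrees(np.arctan2(f[1],f[0]))))
    return L
E
python3 - <<'E'
from h import *
d=np.load("pics/top0.npz");s=np.load("pics/scene0.npz")
for o in origins(d):print("g",o[0].round(1),round(o[1],1))
L=tri(d,(187,132),s,(478,251));Rr=tri(d,(281,152.5),s,(355,210.5));print("tips",L,Rr)
for r in [np.hypot(*(L[0]-Rr[0])[:2])]:print(r)
# tree foot: dark disc
f=d["frame"];hsv=cv2.cvtColor(f,cv2.COLOR_BGR2HSV)
for o in gauges(d):
    if abs(o[0]-[441,181]).max()<3:
        ys=[];
        from numpy import polyfit
        m=((hsv[...,1]<90)&(hsv[...,2]>110))[170:192,415:470]
        bot=[];top=[]
        for x in range(3,52):
            r=np.nonzero(m[:,x])[0]
            if len(r)>2:bot.append((x+415,r.max()+170+.5));top.append((x+415,r.min()+170-.5))
        bot=np.array(bot);top=np.array(top);print(bot[[0,-1]],top[[0,-1]])
        for A,z in((bot,8),(top,74)):
            k=np.polyfit(A[3:-3,0],A[3:-3,1],1);e=[plane(d,(x,np.polyval(k,x)),z) for x in(A[0,0],A[-1,0])]
            v=e[1]-e[0];print(z,np.round(e,1).tolist(),np.degrees(np.arctan2(v[1],v[0]))+90)
print("plate tri",tri(d,(421.5,177),s,(210,221)),tri(d,(463.5,181.5),s,(176,212.5)))
g=(hsv[...,1]<60)&(hsv[...,2]>60);mm=g.astype(np.uint8);mm[:100]=0;mm[190:]=0;mm[:,:294]=0;mm[:,390:]=0
c=max(cv2.findContours(mm,0,2)[0],key=cv2.contourArea);q=cv2.boxPoints(cv2.minAreaRect(c));print("tray",[plane(d,p,35).round().tolist() for p in q],q.round().tolist())
dk=((hsv[...,2]<75)&(hsv[...,1]<110)).astype(np.uint8);dk[:148]=0;dk[182:]=0;dk[:,:225]=0;dk[:,268:]=0
c=max(cv2.findContours(dk,0,2)[0],key=cv2.contourArea);e=cv2.minEnclosingCircle(c);print("foot",e,plane(d,e[0],5))
print("tin",plane(d,(286.5,134),50))
E
```

```text
g [355.4 307.2] 20.8
g [ 386.5 -212. ] -13.3
g [393.4 182.7] 7.5
g [438.8  46.8] -15.0
tips (array([612.13540559, 382.2123134 , 224.57358132]), np.float64(0.1008509059184944)) (array([560.86439463, 114.05153989, 223.86767247]), np.float64(1.275282280650948))
273.018162424904
[[421.  182.5]
 [462.  183.5]] [[421.  179.5]
 [462.  179.5]]
8 [[539.4, -323.6, 8.0], [533.1, -456.2, 8.0]] -2.7071791400939134
74 [[548.6, -310.4, 74.0], [539.3, -437.5, 74.0]] -4.203200451195059
plate tri (array([ 542.21509976, -312.75540658,   73.43092294]), np.float64(1.7817885209061248)) (array([ 532.54853174, -442.6407103 ,   65.71523062]), np.float64(3.89749028781259))
tray [[760.0, 96.0, 35.0], [771.0, -202.0, 35.0], [541.0, -204.0, 35.0], [531.0, 86.0, 35.0]] [[294.0, 111.0], [385.0, 111.0], [385.0, 179.0], [294.0, 179.0]]
foot ((254.0, 162.5), 7.43313455581665) [589.57851887 220.46265248   5.        ]
tin [675.37902309 115.40427669  50.        ]
```

```bash
cat >> h.py <<'E'
def down(yaw): return R.from_euler("xyz",[180,0,yaw],degrees=True)
def plan(targets,p=None,q=None):
    """targets: (pos,Rotation); prints per call the final row's 6 numbers (fractions)"""
    from station import env
    s=env.sense()
    if p is None:p=s["tcp_pos"];q=R.from_euler("xyz",s["ee_rot"],degrees=True)
    print("now",s["time_s"],p.round(1),s["ee_rot"].round(1),"w",round(s["width"],1),"F",s["contact_force"].round(1))
    for tp,tq in targets:
        tp=np.asarray(tp,float);d=q.inv().apply(tp-p);w=(q.inv()*tq).as_rotvec()
        n=int(max(np.ceil(np.abs(d).max()/150-.01),np.ceil(np.degrees(np.linalg.norm(w))/42-.01),1))
        for k in range(n):
            f=(q*R.from_rotvec(w*k/n)).inv()
            dd=f.apply((tp-p)/n)/150;print("  ",dd.round(3).tolist(),(w/n/1.5).round(3).tolist())
        print("  --");p,q=tp,tq
def grab(n):
    from station import env
    return env.get_image(n)
E
python3 - <<'E'
from h import *
d=np.load("pics/top0.npz")
g=cv2.cvtColor(d["frame"],cv2.COLOR_BGR2GRAY).astype(float)
xs=np.arange(425,460);ys=np.arange(176,188)
# lower edge: strongest gradient subpixel
for nm,sl in(("bot",-1),("top",1)):
    e=[]
    for x in xs:
        gr=np.clip(sl*np.diff(g[174:190,x]),0,None)**2;e.append((gr*(np.arange(174,189)+.5)).sum()/gr.sum())
    k=np.polyfit(xs,e,1);z=8 if nm=="bot" else 74
    a,b=[plane(d,(x,np.polyval(k,x)),z) for x in(422,463)];v=b-a;print(nm,k,a.round(1),b.round(1),np.degrees(np.arctan2(v[1],v[0]))+90,np.std(e-np.polyval(k,xs)))
# base side edges via Canny/Hough not needed
f=np.array([np.cos(np.radians(-13.3)),np.sin(np.radians(-13.3))]);p=np.array([386.5,-212])+8*f
plan([((*p,130),down(-13.3)),((*p,3),down(-13.3))])
E
```

```text
bot [1.03355484e-01 1.34838549e+02] [ 553.6 -327.     8. ] [ 544.  -459.7    8. ] -4.166898055019061 0.132751127694917
top [1.09574172e-01 1.28472187e+02] [ 549.  -313.5   74. ] [ 538.9 -440.6   74. ] -4.539654855040382 0.10737242127682307
now 0.1 [ 248.7 -600.   230.3] [-179.9   -0.    22.5] w 85.6 F [ 0.6 -0.6  0.5]
   [0.941, -1.003, 0.336] [-0.001, 0.0, 0.208]
   [0.587, -1.244, 0.335] [-0.001, 0.0, 0.208]
  --
   [0.0, -0.0, 0.847] [0.0, 0.0, 0.0]
  --
```

```bash
sed -i 's|np.ceil(np.abs(d).max()/150-.01)|np.ceil(np.linalg.norm(d)/150-.01)|' h.py
cat > go.py <<'E'
import sys;from h import *
# args: x,y,z,yaw ...
plan([((a[0],a[1],a[2]),down(a[3]) if len(a)<5 else R.from_euler("xyz",a[3:],degrees=True)) for a in[list(map(float,s.split(","))) for s in sys.argv[1:]]])
E
python3 go.py 394.3,-213.8,130,-13.3
```

```text
now 0.1 [ 248.7 -600.   230.3] [-179.9   -0.    22.5] w 85.6 F [ 0.6 -0.6  0.5]
   [0.627, -0.669, 0.224] [-0.0, 0.0, 0.139]
   [0.476, -0.784, 0.224] [-0.0, 0.0, 0.139]
   [0.303, -0.866, 0.223] [-0.0, 0.0, 0.139]
  --
```

play_rows --rows '[0.2,-0.22,0.07,0,0,0.05,0.25,0.42,-0.45,0.15,0,0,0.09,0.25,0.627,-0.669,0.224,0,0,0.139,0.25]' --force 80

```text
time_s: 0.4
tcp_pos: [297.4, -469.9, 196.6]
ee_rot: [-179.9, -0.0, 10.4]
contact_force: [0.2, -0.0, -0.4]
width: 63.9
gripper_force: 0.0
```

play_rows --rows '[0.16,-0.26,0.07,0,0,0.05,0.25,0.32,-0.52,0.15,0,0,0.09,0.25,0.476,-0.784,0.224,0,0,0.139,0.25]'

```text
time_s: 0.7
tcp_pos: [346.1, -341.0, 163.2]
ee_rot: [-180.0, 0.0, -1.6]
contact_force: [0.4, 0.2, 0.9]
width: 64.3
gripper_force: 0.0
```

play_rows --rows '[0.1,-0.29,0.07,0,0,0.05,0.25,0.2,-0.58,0.15,0,0,0.09,0.25,0.303,-0.866,0.223,0,0,0.139,0.25,0.303,-0.866,0.223,0,0,0.139,0.25,0.303,-0.866,0.223,0,0,0.139,0.25]'

```text
time_s: 1.2
tcp_pos: [394.5, -213.3, 130.2]
ee_rot: [-180.0, 0.0, -13.2]
contact_force: [0.2, -0.8, 0.7]
width: 64.2
gripper_force: 0.0
```

```bash
python3 go.py 394.3,-213.8,130,-13.3 394.3,-213.8,3,-13.3
```

```text
now 1.2 [ 394.5 -213.3  130.2] [-180.     0.   -13.2] w 64.2 F [ 0.2 -0.8  0.7]
   [-0.001, 0.003, 0.001] [-0.0, 0.001, 0.001]
  --
   [0.0, -0.0, 0.847] [0.0, 0.0, 0.0]
  --
```

Tracking is precise. Descend, grip, lift.

play_rows --rows '[0,0,0.25,0,0,0,0.25,0,0,0.5,0,0,0,0.25,0,0,0.7,0,0,0,0.25,0,0,0.8,0,0,0,0.25,0,0,0.847,0,0,0,0.25]'

```text
time_s: 1.7
tcp_pos: [393.5, -215.0, 2.2]
ee_rot: [-179.9, 0.1, -13.4]
contact_force: [0.5, 0.2, 0.9]
width: 64.1
gripper_force: 0.0
```

play_rows --rows '[0,0,0,0,0,0,0.8,0,0,0,0,0,0,0.8,0,0,0,0,0,0,0.8,0,0,0,0,0,0,0.8,0,0,0,0,0,0,0.8]'

```text
time_s: 2.2
tcp_pos: [395.4, -215.5, 5.2]
ee_rot: [179.9, -0.1, -13.3]
contact_force: [-2.1, 0.3, 5.0]
width: 25.1
gripper_force: 78.5
```

play_rows --rows '[0,0,-0.05,0,0,0,0.8,0,0,-0.15,0,0,0,0.8,0,0,-0.35,0,0,0,0.8,0,0,-0.55,0,0,0,0.8,0,0,-0.6,0,0,0,0.8]'

```text
time_s: 2.7
tcp_pos: [396.3, -215.8, 97.1]
ee_rot: [179.8, -0.4, -13.3]
contact_force: [1.3, -0.3, -2.1]
width: 25.2
gripper_force: 78.9
```

Run:
```python
from h import *
n=np.array([np.cos(np.radians(-4.3)),np.sin(np.radians(-4.3))])
# grasp is 8 ahead of origin -> tip 60 ahead of TCP; stand off 25mm from plate (541,-377)
p=np.array([541,-377])-(60+25)*n;print(p,n)
from station import env
s=grab("scene");t=grab("top")
a=s["frame"][130:280,200:400];b=t["frame"][150:260,300:460]
a=cv2.resize(a,(560,420));b=cv2.resize(b,(560,385))[:180+200]
cv2.imwrite("pics/p1.png",cv2.resize(np.vstack([a,b]),(420,600)))
plan([((*p,90),down(-4.3)),((*p,30),down(-4.3))])
```

```text
[ 456.23926365 -370.62680822] [ 0.99718513 -0.07497873]
now 2.8 [ 395.2 -214.9   94.8] [179.9  -0.2 -13.3] w 25.2 F [ 0.6  0.9 -2.6]
   [0.318, 0.458, 0.018] [0.001, -0.001, -0.052]
   [0.281, 0.482, 0.017] [0.001, -0.001, -0.052]
  --
   [0.0, -0.0, 0.4] [0.0, 0.0, 0.0]
  --
```

View pics/p1.png

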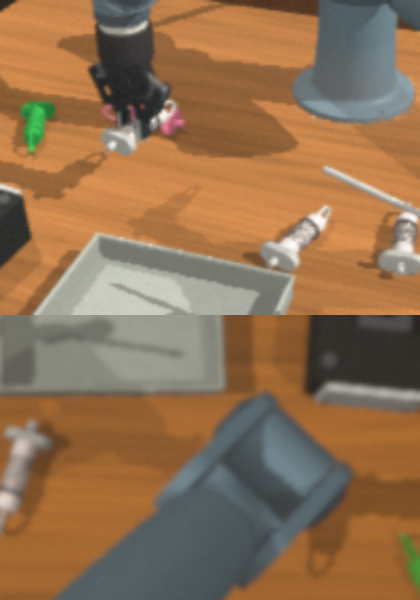

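The gauge is held just in front of the pink look-alike at about (120,140) in the crop. Now to the plate, with contact approached in small steps.

play_rows --rows '[0.1,0.16,0,0,0,-0.02,0.8,0.2,0.31,0.01,0,0,-0.04,0.8,0.318,0.458,0.018,0,0,-0.052,0.8]'

```text
time_s: 3.1
tcp_pos: [424.2, -291.8, 88.5]
ee_rot: [-179.9, 0.2, -8.8]
contact_force: [0.1, -0.5, -1.9]
width: 25.4
gripper_force: 79.0
```

play_rows --rows '[0.1,0.16,0,0,0,-0.02,0.8,0.2,0.31,0.01,0,0,-0.04,0.8,0.281,0.482,0.018,0,0,-0.052,0.8]'

```text
time_s: 3.4
tcp_pos: [455.1, -369.7, 85.3]
ee_rot: [-179.8, 0.2, -4.3]
contact_force: [0.3, 0.3, -1.3]
width: 25.0
gripper_force: 79.1
```

play_rows --rows '[0,0,0.1,0,0,0,0.8,0,0,0.25,0,0,0,0.8,0,0,0.39,0,0,0,0.8,0,0,0.39,0,0,0,0.8,0,0,0.39,0,0,0,0.8]'

```text
time_s: 3.9
tcp_pos: [454.6, -368.7, 28.0]
ee_rot: [-179.8, 0.1, -4.4]
contact_force: [-0.9, -1.3, -1.6]
width: 25.0
gripper_force: 79.1
```

Run:
```python
from h import *
n=np.array([np.cos(np.radians(-4.3)),np.sin(np.radians(-4.3))])
p=np.array([541,-377])-(60+15)*n
s=grab("scene");t=grab("top")
a=s["frame"][120:280,90:290];b=t["frame"][130:260,360:520]
cv2.imwrite("pics/p2.png",np.hstack([cv2.resize(a,(400,320)),cv2.resize(b,(394,320))]))
plan([((*p,32),down(-4.3))])
```

```text
now 4.0 [ 455.9 -370.2   30.2] [180.   -0.   -4.4] w 25.3 F [-0.5 -0.3 -2.8]
   [0.069, 0.002, -0.012] [0.0, -0.0, -0.001]
  --
```

View pics/p2.png

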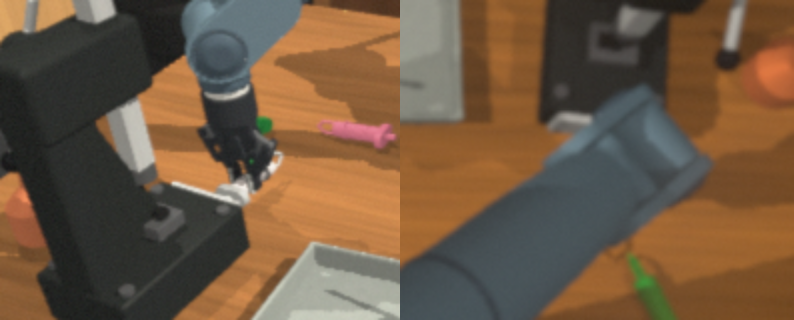

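play_rows --rows '[0.03,0,-0.012,0,0,0,0.8,0.07,0,-0.012,0,0,0,0.8,0.1,0,-0.012,0,0,0,0.8,0.1,0,-0.012,0,0,0,0.8]'

```text
time_s: 4.4
tcp_pos: [471.5, -371.6, 32.0]
ee_rot: [180.0, -0.1, -4.4]
contact_force: [-0.6, -0.5, -2.7]
width: 25.1
gripper_force: 79.1
```

play_rows --rows '[0.01,0,0,0,0,0,0.8,0.02,0,0,0,0,0,0.8,0.02,0,0,0,0,0,0.8]'

```text
time_s: 4.7
tcp_pos: [473.6, -371.5, 31.4]
ee_rot: [-180.0, 0.0, -4.4]
contact_force: [0.4, -0.3, -2.2]
width: 25.7
gripper_force: 79.1
```

play_rows --rows '[0.01,0,0,0,0,0,0.8,0.02,0,0,0,0,0,0.8,0.02,0,0,0,0,0,0.8]'

```text
time_s: 5.0
tcp_pos: [476.7, -371.8, 31.5]
ee_rot: [180.0, -0.0, -4.4]
contact_force: [-0.3, 0.0, -1.9]
width: 25.0
gripper_force: 79.1
```

play_rows --rows '[0.01,0,0,0,0,0,0.8,0.02,0,0,0,0,0,0.8,0.02,0,0,0,0,0,0.8]'

```text
time_s: 5.3
tcp_pos: [479.4, -371.9, 31.4]
ee_rot: [-180.0, 0.0, -4.4]
contact_force: [-1.3, 0.5, -2.7]
width: 25.6
gripper_force: 79.1
```

play_rows --rows '[0.01,0,0,0,0,0,0.8,0.02,0,0,0,0,0,0.8,0.02,0,0,0,0,0,0.8]'

```text
time_s: 5.6
tcp_pos: [482.4, -372.2, 31.4]
ee_rot: [-180.0, 0.0, -4.4]
contact_force: [-2.2, 0.2, -2.2]
width: 25.1
gripper_force: 79.1
```

play_rows --rows '[0.01,0,0,0,0,0,0.8,0.02,0,0,0,0,0,0.8,0.02,0,0,0,0,0,0.8]'

```text
time_s: 5.9
tcp_pos: [485.5, -372.4, 31.4]
ee_rot: [-180.0, 0.0, -4.4]
contact_force: [-2.8, -0.6, -2.5]
width: 25.4
gripper_force: 79.1
```

play_rows --rows '[0.01,0,0,0,0,0,0.8,0.02,0,0,0,0,0,0.8,0.02,0,0,0,0,0,0.8]'

```text
time_s: 6.2
tcp_pos: [488.5, -372.7, 31.4]
ee_rot: [-180.0, 0.0, -4.4]
contact_force: [-4.2, -0.5, -2.2]
width: 25.8
gripper_force: 79.1
```

Contact is at TCP x ≈ 478. The force grew only to about 4 N over 10 mm, so this gauge is weak. One last nudge, then on to the tray.

play_rows --rows '[0.01,0,0,0,0,0,0.8,0.01,0,0,0,0,0,0.8]'

```text
time_s: 6.4
tcp_pos: [489.9, -372.8, 31.4]
ee_rot: [-180.0, 0.0, -4.4]
contact_force: [-4.9, -0.6, -1.4]
width: 25.4
gripper_force: 79.1
```

play_rows --rows '[-0.1,0,0,0,0,0,0.8,-0.25,0,-0.1,0,0,0,0.8,-0.3,0,-0.3,0,0,0,0.8,-0.3,0,-0.55,0,0,0,0.8]'

```text
time_s: 6.8
tcp_pos: [444.3, -368.1, 113.4]
ee_rot: [-179.8, 0.0, -4.5]
contact_force: [1.2, -1.3, -2.5]
width: 25.1
gripper_force: 79.1
```

```bash
python3 go.py 560,-220,110,-2 655,-135,110,-2 655,-135,16,-2
```

```text
now 6.8 [ 444.3 -368.1  113.4] [-179.8    0.    -4.5] w 25.1 F [ 1.2 -1.3 -2.5]
   [0.346, -0.522, 0.013] [-0.001, 0.0, -0.014]
   [0.357, -0.515, 0.012] [-0.001, 0.0, -0.014]
  --
   [0.613, -0.588, -0.0] [0.0, 0.0, 0.0]
  --
   [-0.0, -0.0, 0.627] [0.0, 0.0, 0.0]
  --
```

play_rows --rows '[0.12,-0.17,0,0,0,0,0.8,0.24,-0.34,0,0,0,-0.01,0.8,0.346,-0.522,0.013,0,0,-0.014,0.8]'

```text
time_s: 7.1
tcp_pos: [505.1, -295.0, 113.6]
ee_rot: [179.9, -0.3, -3.2]
contact_force: [0.8, 0.1, -1.7]
width: 25.2
gripper_force: 79.2
```

play_rows --rows '[0.12,-0.17,0,0,0,0,0.8,0.24,-0.34,0,0,0,-0.01,0.8,0.357,-0.515,0.012,0,0,-0.014,0.8]'

```text
time_s: 7.4
tcp_pos: [562.8, -219.9, 111.2]
ee_rot: [180.0, -0.2, -2.0]
contact_force: [-0.2, 0.5, -2.0]
width: 25.3
gripper_force: 79.2
```

play_rows --rows '[0.2,-0.2,0,0,0,0,0.8,0.4,-0.4,0,0,0,0,0.8,0.613,-0.588,0,0,0,0,0.8,0.613,-0.588,0,0,0,0,0.8]'

```text
time_s: 7.8
tcp_pos: [659.8, -132.1, 111.2]
ee_rot: [-179.9, -0.3, -1.7]
contact_force: [-0.8, -0.3, -2.5]
width: 25.4
gripper_force: 79.1
```

play_rows --rows '[0,0,0.2,0,0,0,0.8,0,0,0.4,0,0,0,0.8,0,0,0.55,0,0,0,0.8,0,0,0.627,0,0,0,0.8,0,0,0.627,0,0,0,0.8]'

```text
time_s: 8.3
tcp_pos: [654.6, -135.7, 14.4]
ee_rot: [-179.9, 0.1, -2.0]
contact_force: [0.1, -0.4, -2.3]
width: 25.2
gripper_force: 79.1
```

play_rows --rows '[0,0,0.015,0,0,0,0.8,0,0,0.033,0,0,0,0.8,0,0,0.033,0,0,0,0.45,0,0,0.033,0,0,0,0.45,0,0,0.033,0,0,0,0.45]'

```text
time_s: 8.8
tcp_pos: [656.3, -136.4, 12.3]
ee_rot: [180.0, -0.1, -2.0]
contact_force: [0.0, 0.8, -0.7]
width: 46.9
gripper_force: 0.0
```

play_rows --rows '[0,0,-0.05,0,0,0,0.4,0,0,-0.2,0,0,0,0.4,0,0,-0.5,0,0,0,0.3,0,0,-0.75,0,0,0,0.25]'

```text
time_s: 9.2
tcp_pos: [655.8, -136.2, 126.1]
ee_rot: [180.0, -0.0, -2.0]
contact_force: [2.0, -1.0, 1.0]
width: 64.0
gripper_force: 0.0
```

```bash
python3 - <<'E'
from h import *
t=grab("top");np.savez("pics/top1.npz",**t)
for o in origins(t):
    a=np.radians(o[1]);print("g",o[0].round(1),round(o[1],1),"grasp",(o[0]+8*np.array([np.cos(a),np.sin(a)])).round(1))
E
python3 - <<'E'
from h import *
t=np.load("pics/top1.npz")
for o in gauges(t):
    if 300<o[1][0]<600 and abs(o[1][1])<450:print(o[0].round(),o[1].round(1),np.degrees(np.arctan2(o[2][1],o[2][0])).round(1),o[3].round(),o[4].round(),o[5])
cv2.imwrite("pics/t1.png",cv2.resize(t["frame"][80:300,170:470],(780,572)))
E
```

```text
[263. 219.] [404.7 180.2] -172.0 -54.0 60.0 361
[441. 181.] [ 546.4 -387.5] 87.3 -67.0 68.0 312
[378. 166.] [ 589.7 -182.8] 167.1 -77.0 51.0 436
```

View pics/t1.png

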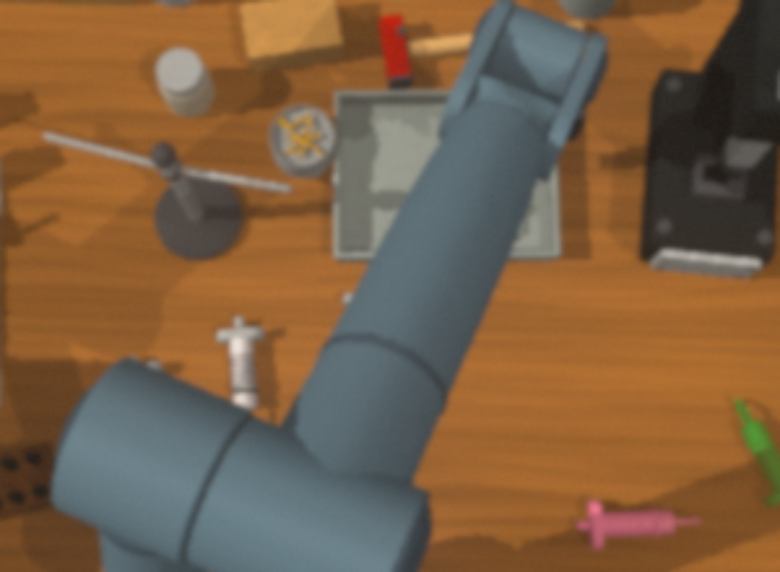

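The arm hides the gauges in this view. Only the one at crop position (240,360) is partly visible and it hasn't moved. I'll check the others in the scene camera.

Run:
```python
from h import *
t=grab("scene");t0=np.load("pics/scene0.npz")
for q in(t0,t):
  for o in gauges(q):
    if 300<o[1][0]<600 and abs(o[1][1])<450:print(o[0].round(),o[1].round(1),np.degrees(np.arctan2(o[2][1],o[2][0])).round(1),o[3].round(),o[4].round(),o[5])
  print()
plan([((530,-20,130),down(-15)),((446.5,44.7,130),down(-15)),((446.5,44.7,4),down(-15))])
```

```text
[193. 216.] [ 474.2 -435.4] 85.6 -68.0 66.0 102
[414. 250.] [392.7 239.2] -148.5 -175.0 221.0 1959
[268. 216.] [ 391.2 -213.7] 169.4 -66.0 89.0 379

[193. 216.] [ 474.1 -435.7] 85.5 -68.0 67.0 103
[412. 249.] [388.5 234. ] -163.4 -198.0 180.0 1934

now 9.3 [ 660.  -137.7  132.3] [179.7  -0.8  -2. ] w 64.0 F [-0.4 -0.4  0.9]
   [-0.447, -0.377, 0.0] [0.001, -0.005, 0.076]
   [-0.486, -0.324, 0.004] [0.001, -0.005, 0.076]
  --
   [-0.649, -0.273, -0.0] [0.0, 0.0, 0.0]
  --
   [0.0, -0.0, 0.84] [0.0, 0.0, 0.0]
  --
```

play_rows --rows '[-0.15,-0.13,0,0,0,0.03,0.25,-0.3,-0.26,0,0,0,0.06,0.25,-0.447,-0.377,0,0,0,0.076,0.25]'

```text
time_s: 9.6
tcp_pos: [589.6, -76.6, 123.8]
ee_rot: [-180.0, 0.0, -8.6]
contact_force: [0.3, -0.0, 0.7]
width: 64.2
gripper_force: 0.0
```

Run:
```python
from h import *
t=grab("scene");np.savez("pics/s2.npz",**t)
cv2.imwrite("pics/s2.png",cv2.resize(t["frame"][170:320,200:480],(784,420),interpolation=cv2.INTER_CUBIC))
```

```text
(no output)
```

View pics/s2.png

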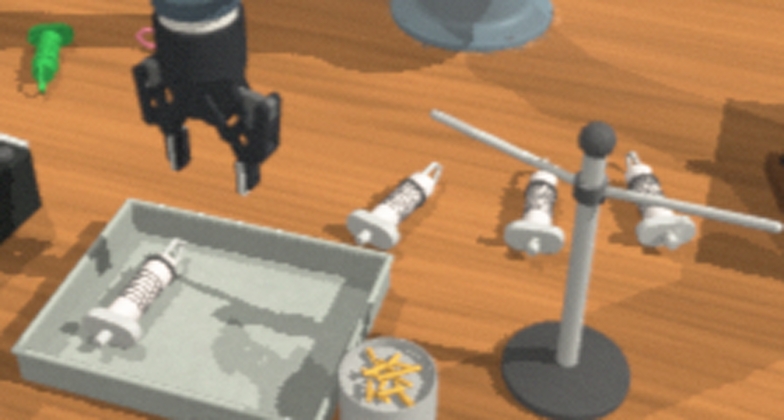

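The tested gauge lies in the tray. The next gauge has its tip at crop (352,243) and its loop end at crop (437,167). Localising it.

Run:
```python
from h import *
s=np.load("pics/s2.npz");k=280/784
a,b=[plane(s,(200+u*k,170+v*k),14)[:2] for u,v in((352,243),(437,167))]
v=a-b;f=v/np.linalg.norm(v);print(a,b,np.linalg.norm(v),np.degrees(np.arctan2(v[1],v[0])),"origin",(b+80*f+a-68*f)/2)
for p in((438.8,46.8),):
    g=np.radians(-15);f=np.array([np.cos(g),np.sin(g)]);print("pred",[(proj(s,(*(np.array(p)+q*f),14))-[200,170])/k for q in(68,-80)])
plan([((446.5,44.7,100),down(-15)),((446.5,44.7,5),down(-15))])
```

```text
[508.16132901  22.64085407] [363.94848669  64.52523159] 150.17205122877772 -16.19511746084494 origin [441.81681259  41.9095872 ]
pred [array([359.6433902 , 242.19481618]), array([440.37403481, 166.2799884 ])]
now 9.65 [586.4 -73.6 122.7] [-179.9    0.3   -8.5] w 64.4 F [ 1.6  1.9 -0.9]
   [-0.519, -0.321, 0.079] [-0.0, 0.002, 0.038]
   [-0.537, -0.291, 0.077] [-0.0, 0.002, 0.038]
  --
   [0.0, -0.0, 0.633] [0.0, 0.0, 0.0]
  --
```

play_rows --rows '[-0.17,-0.1,0.02,0,0,0.02,0.25,-0.35,-0.2,0.05,0,0,0.03,0.25,-0.519,-0.321,0.079,0,0,0.038,0.25]'

```text
time_s: 9.95
tcp_pos: [519.8, -17.7, 111.9]
ee_rot: [-180.0, -0.0, -11.8]
contact_force: [0.3, 0.9, 0.2]
width: 64.1
gripper_force: 0.0
```

play_rows --rows '[-0.17,-0.1,0.02,0,0,0.02,0.25,-0.35,-0.2,0.05,0,0,0.03,0.25,-0.537,-0.291,0.077,0,0,0.038,0.25,-0.537,-0.291,0.077,0,0,0.038,0.25]'

```text
time_s: 10.35
tcp_pos: [447.4, 42.9, 98.9]
ee_rot: [180.0, 0.2, -14.9]
contact_force: [0.3, 0.8, 0.2]
width: 64.3
gripper_force: 0.0
```

play_rows --rows '[0,0,0.2,0,0,0,0.25,0,0,0.4,0,0,0,0.25,0,0,0.55,0,0,0,0.25,0,0,0.633,0,0,0,0.25,0,0,0.633,0,0,0,0.25]'

```text
time_s: 10.85
tcp_pos: [450.0, 40.9, 4.2]
ee_rot: [180.0, 0.2, -15.1]
contact_force: [-0.5, 0.0, -0.2]
width: 64.1
gripper_force: 0.0
```

play_rows --rows '[0,0,0,0,0,0,0.8,0,0,0,0,0,0,0.8,0,0,0,0,0,0,0.8,0,0,0,0,0,0,0.8,0,0,0,0,0,0,0.8]'

```text
time_s: 11.35
tcp_pos: [452.1, 40.8, 7.1]
ee_rot: [-180.0, -0.2, -15.0]
contact_force: [-2.7, 0.6, 5.9]
width: 25.2
gripper_force: 78.2
```

play_rows --rows '[0,0,-0.05,0,0,0,0.8,0,0,-0.15,0,0,0,0.8,0,0,-0.35,0,0,0,0.8,0,0,-0.55,0,0,0,0.8,0,0,-0.6,0,0,0,0.8]'

```text
time_s: 11.85
tcp_pos: [453.1, 40.8, 99.1]
ee_rot: [-180.0, -0.4, -15.0]
contact_force: [1.9, 0.0, -1.7]
width: 24.8
gripper_force: 78.9
```

```bash
python3 go.py 445,-180,95,-4.4 462,-371,95,-4.4 462,-371,32,-4.4
```

```text
now 11.85 [453.1  40.8  99.1] [-180.    -0.4  -15. ] w 24.8 F [ 1.9  0.  -1.7]
   [0.165, 0.718, 0.014] [-0.0, -0.002, -0.062]
   [0.098, 0.73, 0.014] [-0.0, -0.002, -0.062]
  --
   [0.105, 0.63, 0.0] [0.0, 0.0, 0.0]
   [0.105, 0.63, 0.0] [0.0, 0.0, 0.0]
  --
   [0.0, -0.0, 0.42] [0.0, 0.0, 0.0]
  --
```

play_rows --rows '[0.05,0.24,0,0,0,-0.02,0.8,0.11,0.48,0,0,0,-0.04,0.8,0.165,0.718,0.014,0,0,-0.062,0.8]'

```text
time_s: 12.15
tcp_pos: [446.2, -70.3, 93.0]
ee_rot: [-180.0, -0.0, -9.6]
contact_force: [0.5, -0.9, -3.2]
width: 25.0
gripper_force: 79.1
```

play_rows --rows '[0.03,0.24,0,0,0,-0.02,0.8,0.06,0.48,0,0,0,-0.04,0.8,0.098,0.73,0.014,0,0,-0.062,0.8]'

```text
time_s: 12.45
tcp_pos: [441.9, -180.8, 90.5]
ee_rot: [-180.0, 0.0, -4.3]
contact_force: [-0.0, 0.3, -1.9]
width: 25.3
gripper_force: 79.1
```

play_rows --rows '[0.03,0.2,0,0,0,0,0.8,0.07,0.42,0,0,0,0,0.8,0.105,0.63,0,0,0,0,0.8]'

```text
time_s: 12.75
tcp_pos: [450.5, -276.2, 90.2]
ee_rot: [-179.9, 0.1, -4.4]
contact_force: [-0.1, 0.5, -1.7]
width: 25.1
gripper_force: 79.1
```

play_rows --rows '[0.03,0.2,0,0,0,0,0.8,0.07,0.42,0,0,0,0,0.8,0.105,0.63,0,0,0,0,0.8]'

```text
time_s: 13.05
tcp_pos: [459.1, -371.5, 90.0]
ee_rot: [-179.9, 0.1, -4.4]
contact_force: [0.9, -0.0, -2.0]
width: 25.1
gripper_force: 79.1
```

play_rows --rows '[0,0,0.1,0,0,0,0.8,0,0,0.25,0,0,0,0.8,0,0,0.42,0,0,0,0.8,0,0,0.42,0,0,0,0.8,0,0,0.42,0,0,0,0.8]'

```text
time_s: 13.55
tcp_pos: [459.0, -369.5, 27.3]
ee_rot: [-179.9, 0.1, -4.4]
contact_force: [-0.1, 0.2, -1.3]
width: 25.0
gripper_force: 79.3
```

```bash
python3 go.py 475,-372,32,-4.4
```

```text
now 13.55 [ 459.  -369.5   27.3] [-1.799e+02  1.000e-01 -4.400e+00] w 25.0 F [-0.1  0.2 -1.3]
   [0.107, 0.008, -0.032] [-0.001, 0.001, 0.0]
  --
```

play_rows --rows '[0.03,0,-0.03,0,0,0,0.8,0.07,0,-0.03,0,0,0,0.8,0.11,0,-0.03,0,0,0,0.8,0.11,0,-0.03,0,0,0,0.8]'

```text
time_s: 13.95
tcp_pos: [477.4, -372.4, 33.7]
ee_rot: [179.9, -0.1, -4.4]
contact_force: [-0.6, 1.3, -2.9]
width: 25.2
gripper_force: 79.3
```

play_rows --rows '[0.01,0,0,0,0,0,0.8,0.02,0,0,0,0,0,0.8,0.02,0,0,0,0,0,0.8]'

```text
time_s: 14.25
tcp_pos: [479.1, -372.1, 32.6]
ee_rot: [-180.0, 0.0, -4.4]
contact_force: [0.6, -0.2, -2.5]
width: 25.2
gripper_force: 79.3
```

play_rows --rows '[0.01,0,0,0,0,0,0.8,0.02,0,0,0,0,0,0.8,0.02,0,0,0,0,0,0.8]'

```text
time_s: 14.55
tcp_pos: [482.0, -372.3, 32.6]
ee_rot: [-180.0, 0.0, -4.4]
contact_force: [0.3, 0.5, -1.9]
width: 25.1
gripper_force: 79.3
```

play_rows --rows '[0.01,0,0,0,0,0,0.8,0.02,0,0,0,0,0,0.8,0.02,0,0,0,0,0,0.8]'

```text
time_s: 14.85
tcp_pos: [484.9, -372.6, 32.6]
ee_rot: [-180.0, 0.0, -4.4]
contact_force: [-2.0, 0.8, -1.7]
width: 25.3
gripper_force: 79.3
```

play_rows --rows '[0.01,0,0,0,0,0,0.8,0.02,0,0,0,0,0,0.8,0.02,0,0,0,0,0,0.8]'

```text
time_s: 15.15
tcp_pos: [488.0, -372.8, 32.6]
ee_rot: [-180.0, 0.0, -4.4]
contact_force: [-2.4, -0.3, -2.6]
width: 25.4
gripper_force: 79.3
```

play_rows --rows '[0.01,0,0,0,0,0,0.8,0.02,0,0,0,0,0,0.8,0.02,0,0,0,0,0,0.8]'

```text
time_s: 15.45
tcp_pos: [491.0, -373.0, 32.6]
ee_rot: [-180.0, 0.0, -4.4]
contact_force: [-3.3, -0.3, -2.2]
width: 24.9
gripper_force: 79.3
```

play_rows --rows '[0.01,0,0,0,0,0,0.8,0.02,0,0,0,0,0,0.8,0.02,0,0,0,0,0,0.8]'

```text
time_s: 15.75
tcp_pos: [494.0, -373.2, 32.6]
ee_rot: [-180.0, 0.0, -4.4]
contact_force: [-5.2, -1.5, -2.9]
width: 25.2
gripper_force: 79.3
```

The force is about 4–5 N at roughly 10 mm, so this one is weak as well. Into the tray.

play_rows --rows '[-0.1,0,0,0,0,0,0.8,-0.25,0,-0.1,0,0,0,0.8,-0.3,0,-0.3,0,0,0,0.8,-0.3,0,-0.53,0,0,0,0.8]'

```text
time_s: 16.15
tcp_pos: [448.5, -369.0, 112.1]
ee_rot: [-179.9, -0.0, -4.5]
contact_force: [1.6, -1.4, -2.0]
width: 25.4
gripper_force: 79.3
```

```bash
python3 go.py 540,-180,110,-2 655,-60,110,-2 655,-60,16,-2
```

```text
now 16.15 [ 448.5 -369.   112.1] [-179.9   -0.    -4.5] w 25.4 F [ 1.6 -1.4 -2. ]
   [0.255, -0.652, 0.008] [-0.001, -0.0, -0.014]
   [0.269, -0.646, 0.008] [-0.001, -0.0, -0.014]
  --
   [0.369, -0.413, -0.0] [0.0, 0.0, 0.0]
   [0.369, -0.413, -0.0] [0.0, 0.0, 0.0]
  --
   [-0.0, -0.0, 0.627] [0.0, 0.0, 0.0]
  --
```

play_rows --rows '[0.08,-0.21,0,0,0,0,0.8,0.17,-0.43,0,0,0,-0.01,0.8,0.255,-0.652,0.008,0,0,-0.014,0.8]'

```text
time_s: 16.45
tcp_pos: [496.7, -274.7, 112.4]
ee_rot: [179.9, -0.3, -3.2]
contact_force: [0.4, -0.5, -2.4]
width: 25.4
gripper_force: 79.4
```

play_rows --rows '[0.08,-0.21,0,0,0,0,0.8,0.17,-0.43,0,0,0,-0.01,0.8,0.269,-0.646,0.008,0,0,-0.014,0.8]'

```text
time_s: 16.75
tcp_pos: [542.2, -179.2, 110.7]
ee_rot: [180.0, -0.2, -2.0]
contact_force: [0.9, -0.3, -1.3]
width: 25.2
gripper_force: 79.4
```

play_rows --rows '[0.12,-0.14,0,0,0,0,0.8,0.24,-0.28,0,0,0,0,0.8,0.369,-0.413,0,0,0,0,0.8]'

```text
time_s: 17.05
tcp_pos: [599.8, -119.2, 110.5]
ee_rot: [-180.0, -0.2, -2.0]
contact_force: [-0.5, -1.2, -2.0]
width: 25.1
gripper_force: 79.4
```

play_rows --rows '[0.12,-0.14,0,0,0,0,0.8,0.24,-0.28,0,0,0,0,0.8,0.369,-0.413,0,0,0,0,0.8,0.369,-0.413,0,0,0,0,0.8]'

```text
time_s: 17.45
tcp_pos: [658.2, -58.0, 110.7]
ee_rot: [-179.9, -0.3, -1.8]
contact_force: [0.3, 0.1, -2.3]
width: 25.2
gripper_force: 79.3
```

play_rows --rows '[0,0,0.2,0,0,0,0.8,0,0,0.4,0,0,0,0.8,0,0,0.55,0,0,0,0.8,0,0,0.627,0,0,0,0.8,0,0,0.627,0,0,0,0.8]'

```text
time_s: 17.95
tcp_pos: [654.2, -60.6, 14.1]
ee_rot: [-179.9, 0.1, -2.0]
contact_force: [-0.3, -0.1, -1.4]
width: 25.1
gripper_force: 79.3
```

play_rows --rows '[0,0,0.015,0,0,0,0.8,0,0,0.033,0,0,0,0.8,0,0,0.033,0,0,0,0.45,0,0,0.033,0,0,0,0.45,0,0,0.033,0,0,0,0.45]'

```text
time_s: 18.45
tcp_pos: [656.1, -60.9, 11.8]
ee_rot: [180.0, -0.1, -2.0]
contact_force: [0.0, 0.4, 0.9]
width: 46.9
gripper_force: 0.0
```

play_rows --rows '[0,0,-0.05,0,0,0,0.4,0,0,-0.2,0,0,0,0.4,0,0,-0.5,0,0,0,0.3,0,0,-0.75,0,0,0,0.25]'

```text
time_s: 18.85
tcp_pos: [655.6, -60.8, 125.6]
ee_rot: [180.0, -0.0, -2.0]
contact_force: [0.9, 0.2, 0.5]
width: 63.8
gripper_force: 0.0
```

```bash
python3 go.py 530,80,150,7.5 401.5,183.5,100,7.5 401.5,183.5,5,7.5
```

```text
now 18.85 [655.6 -60.8 125.6] [180.  -0.  -2.] w 63.8 F [0.9 0.2 0.5]
   [-0.434, -0.454, -0.082] [0.0, -0.0, -0.055]
   [-0.395, -0.489, -0.081] [0.0, -0.0, -0.055]
  --
   [-0.38, -0.398, 0.167] [0.0, 0.0, 0.0]
   [-0.38, -0.398, 0.167] [0.0, 0.0, 0.0]
  --
   [0.0, -0.0, 0.633] [0.0, 0.0, 0.0]
  --
```

```bash
python3 - <<'E'
from h import *
s=np.load("pics/s2.npz")["frame"];t=grab("scene")["frame"]
d=cv2.absdiff(s,t).max(2)
for n,(x0,x1) in {"C":(375,405),"D":(415,455)}.items(): print(n,(d[222:265,x0:x1]>60).sum())
E
python3 go.py 470,-20,130,0 401.5,183.5,100,7.5 401.5,183.5,5,7.5
```

```text
C 0
D 0
now 18.9 [659.9 -61.8 133.8] [179.8  -0.7  -2. ] w 64.1 F [ 4.1 -0.8  5.2]
   [-0.637, -0.117, 0.004] [0.001, -0.004, -0.011]
   [-0.635, -0.128, 0.008] [0.001, -0.004, -0.011]
  --
   [-0.228, -0.678, 0.1] [0.0, 0.0, -0.044]
   [-0.183, -0.692, 0.1] [0.0, 0.0, -0.044]
  --
   [0.0, -0.0, 0.633] [0.0, 0.0, 0.0]
  --
```

Both remaining gauges are unmoved. Go for the third.

play_rows --rows '[-0.2,-0.04,0,0,0,0,0.25,-0.42,-0.08,0,0,0,0,0.25,-0.637,-0.117,0,0,0,-0.011,0.25]'

```text
time_s: 19.2
tcp_pos: [559.7, -39.7, 123.9]
ee_rot: [180.0, -0.1, -1.0]
contact_force: [-0.3, -1.1, 0.2]
width: 64.1
gripper_force: 0.0
```

play_rows --rows '[-0.2,-0.04,0,0,0,0,0.25,-0.42,-0.08,0,0,0,0,0.25,-0.635,-0.128,0,0,0,-0.011,0.25]'

```text
time_s: 19.5
tcp_pos: [464.6, -18.8, 123.8]
ee_rot: [180.0, -0.1, -0.1]
contact_force: [0.0, 0.6, 0.7]
width: 64.3
gripper_force: 0.0
```

play_rows --rows '[-0.08,-0.22,0.03,0,0,-0.01,0.25,-0.15,-0.45,0.07,0,0,-0.03,0.25,-0.228,-0.678,0.1,0,0,-0.044,0.25]'

```text
time_s: 19.8
tcp_pos: [431.3, 83.7, 108.9]
ee_rot: [180.0, -0.1, 3.7]
contact_force: [0.4, 1.2, 0.3]
width: 64.0
gripper_force: 0.0
```

play_rows --rows '[-0.06,-0.22,0.03,0,0,-0.01,0.25,-0.12,-0.45,0.07,0,0,-0.03,0.25,-0.183,-0.692,0.1,0,0,-0.044,0.25,-0.183,-0.692,0.1,0,0,-0.044,0.25,-0.183,-0.692,0.1,0,0,-0.044,0.25]'

```text
time_s: 20.3
tcp_pos: [397.5, 185.1, 93.7]
ee_rot: [180.0, -0.1, 7.6]
contact_force: [1.0, -1.0, -0.1]
width: 64.0
gripper_force: 0.0
```

```bash
python3 go.py 401.5,183.5,5,7.5
```

```text
now 20.3 [397.5 185.1  93.7] [ 1.8e+02 -1.0e-01  7.6e+00] w 64.0 F [ 1.  -1.  -0.1]
   [0.024, 0.014, 0.591] [0.0, -0.001, 0.001]
  --
```

play_rows --rows '[0.024,0.014,0.2,0,0,0,0.25,0.024,0.014,0.4,0,0,0,0.25,0.024,0.014,0.52,0,0,0,0.25,0.024,0.014,0.591,0,0,0,0.25,0.024,0.014,0.591,0,0,0,0.25]'

```text
time_s: 20.8
tcp_pos: [401.1, 182.1, 3.9]
ee_rot: [180.0, 0.1, 7.4]
contact_force: [0.1, -0.0, -0.5]
width: 64.0
gripper_force: 0.0
```

play_rows --rows '[0,0,0,0,0,0,0.8,0,0,0,0,0,0,0.8,0,0,0,0,0,0,0.8,0,0,0,0,0,0,0.8,0,0,0,0,0,0,0.8]'

```text
time_s: 21.3
tcp_pos: [402.7, 183.0, 6.3]
ee_rot: [180.0, -0.1, 7.5]
contact_force: [-2.7, -2.9, 7.2]
width: 25.4
gripper_force: 78.2
```

play_rows --rows '[0,0,-0.05,0,0,0,0.8,0,0,-0.15,0,0,0,0.8,0,0,-0.35,0,0,0,0.8,0,0,-0.55,0,0,0,0.8,0,0,-0.6,0,0,0,0.8]'

```text
time_s: 21.8
tcp_pos: [403.6, 183.5, 98.2]
ee_rot: [-180.0, -0.4, 7.5]
contact_force: [-0.7, -0.4, -2.6]
width: 25.3
gripper_force: 79.1
```

```bash
python3 go.py 460,-20,95,0 445,-180,95,-4.4 462,-371,95,-4.4 462,-371,35,-4.4
```

```text
now 21.8 [403.6 183.5  98.2] [-180.    -0.4    7.5] w 25.3 F [-0.7 -0.4 -2.6]
   [0.098, 0.697, 0.011] [-0.0, -0.002, 0.044]
   [0.143, 0.689, 0.011] [-0.0, -0.002, 0.044]
  --
   [-0.05, 0.533, 0.0] [0.0, -0.0, 0.026]
   [-0.029, 0.535, 0.0] [0.0, -0.0, 0.026]
  --
   [0.105, 0.63, 0.0] [0.0, 0.0, 0.0]
   [0.105, 0.63, 0.0] [0.0, 0.0, 0.0]
  --
   [0.0, -0.0, 0.4] [0.0, 0.0, 0.0]
  --
```

play_rows --rows '[0.03,0.23,0,0,0,0.01,0.8,0.06,0.46,0,0,0,0.03,0.8,0.098,0.697,0.011,0,0,0.044,0.8]'

```text
time_s: 22.1
tcp_pos: [429.0, 80.4, 92.4]
ee_rot: [-180.0, 0.0, 3.7]
contact_force: [0.6, 0.0, -2.6]
width: 25.3
gripper_force: 79.3
```

play_rows --rows '[0.05,0.23,0,0,0,0.01,0.8,0.1,0.46,0,0,0,0.03,0.8,0.143,0.689,0.011,0,0,0.044,0.8]'

```text
time_s: 22.4
tcp_pos: [457.3, -21.8, 90.6]
ee_rot: [-180.0, 0.0, -0.2]
contact_force: [1.3, -0.3, -3.0]
width: 25.4
gripper_force: 79.3
```

play_rows --rows '[-0.02,0.18,0,0,0,0.01,0.8,-0.03,0.36,0,0,0,0.02,0.8,-0.05,0.533,0,0,0,0.026,0.8]'

```text
time_s: 22.7
tcp_pos: [449.1, -101.3, 90.3]
ee_rot: [-180.0, 0.1, -2.4]
contact_force: [-0.1, 0.8, -3.5]
width: 25.0
gripper_force: 79.3
```

play_rows --rows '[-0.01,0.18,0,0,0,0.01,0.8,-0.02,0.36,0,0,0,0.02,0.8,-0.029,0.535,0,0,0,0.026,0.8]'

```text
time_s: 23.0
tcp_pos: [441.4, -181.1, 90.3]
ee_rot: [-179.9, 0.1, -4.6]
contact_force: [-0.2, -0.3, -1.8]
width: 25.3
gripper_force: 79.3
```

play_rows --rows '[0.03,0.2,0,0,0,0,0.8,0.07,0.42,0,0,0,0,0.8,0.105,0.63,0,0,0,0,0.8]'

```text
time_s: 23.3
tcp_pos: [449.9, -276.7, 90.2]
ee_rot: [-179.9, 0.1, -4.6]
contact_force: [-0.5, -1.1, -1.9]
width: 25.3
gripper_force: 79.3
```

play_rows --rows '[0.03,0.2,0,0,0,0,0.8,0.07,0.42,0,0,0,0,0.8,0.105,0.63,0,0,0,0,0.8]'

```text
time_s: 23.6
tcp_pos: [458.1, -372.0, 89.9]
ee_rot: [-179.9, 0.1, -4.6]
contact_force: [0.1, -0.4, -1.7]
width: 25.4
gripper_force: 79.3
```

play_rows --rows '[0,0,0.1,0,0,0,0.8,0,0,0.25,0,0,0,0.8,0,0,0.4,0,0,0,0.8,0,0,0.4,0,0,0,0.8,0,0,0.4,0,0,0,0.8]'

```text
time_s: 24.1
tcp_pos: [458.1, -370.2, 30.3]
ee_rot: [-179.9, 0.1, -4.5]
contact_force: [0.2, -0.1, -1.6]
width: 25.4
gripper_force: 79.5
```

```bash
python3 go.py 473,-372,32,-4.4
```

```text
now 24.1 [ 458.1 -370.2   30.3] [-1.799e+02  1.000e-01 -4.500e+00] w 25.4 F [ 0.2 -0.1 -1.6]
   [0.1, 0.004, -0.011] [-0.001, 0.001, -0.002]
  --
```

play_rows --rows '[0.03,0,-0.01,0,0,0,0.8,0.07,0,-0.01,0,0,0,0.8,0.11,0,-0.01,0,0,0,0.8,0.11,0,-0.01,0,0,0,0.8]'

```text
time_s: 24.5
tcp_pos: [476.4, -373.2, 33.7]
ee_rot: [179.9, -0.1, -4.5]
contact_force: [0.4, 0.3, -3.1]
width: 25.0
gripper_force: 79.5
```

play_rows --rows '[0.01,0,0,0,0,0,0.8,0.02,0,0,0,0,0,0.8,0.02,0,0,0,0,0,0.8]'

```text
time_s: 24.8
tcp_pos: [477.5, -372.8, 32.6]
ee_rot: [-180.0, 0.1, -4.6]
contact_force: [-3.6, 0.1, -2.1]
width: 25.4
gripper_force: 79.5
```

play_rows --rows '[0.01,0,0,0,0,0,0.8,0.02,0,0,0,0,0,0.8,0.02,0,0,0,0,0,0.8]'

```text
time_s: 25.1
tcp_pos: [480.1, -373.0, 32.5]
ee_rot: [-179.9, 0.2, -4.6]
contact_force: [-7.5, -0.3, -0.5]
width: 25.3
gripper_force: 79.6
```

play_rows --rows '[0.01,0,0,0,0,0,0.8,0.02,0,0,0,0,0,0.8,0.02,0,0,0,0,0,0.8]'

```text
time_s: 25.4
tcp_pos: [482.4, -373.1, 32.3]
ee_rot: [-179.9, 0.2, -4.6]
contact_force: [-9.7, -0.3, 0.2]
width: 25.1
gripper_force: 79.6
```

play_rows --rows '[0.01,0,0,0,0,0,0.8,0.02,0,0,0,0,0,0.8,0.02,0,0,0,0,0,0.8]'

```text
time_s: 25.7
tcp_pos: [484.7, -373.3, 32.1]
ee_rot: [-179.9, 0.3, -4.5]
contact_force: [-11.5, 0.4, 1.2]
width: 25.2
gripper_force: 79.7
```

This one is stiff: 11.5 N at about 7.5 mm. Press a little deeper, then retreat.

play_rows --rows '[0.01,0,0,0,0,0,0.8,0.02,0,0,0,0,0,0.8,0.02,0,0,0,0,0,0.8]'

```text
time_s: 26.0
tcp_pos: [487.0, -373.4, 32.0]
ee_rot: [-179.9, 0.4, -4.5]
contact_force: [-14.5, 0.6, 2.9]
width: 25.5
gripper_force: 79.8
```

play_rows --rows '[-0.05,0,0,0,0,0,0.8,-0.12,0,-0.05,0,0,0,0.8,-0.25,0,-0.2,0,0,0,0.8,-0.3,0,-0.45,0,0,0,0.8,-0.3,0,-0.8,0,0,0,0.8]'

```text
time_s: 26.5
tcp_pos: [443.4, -368.7, 149.4]
ee_rot: [-179.8, 0.1, -4.6]
contact_force: [0.6, -1.0, -2.1]
width: 25.4
gripper_force: 79.5
```

```bash
python3 - <<'E'
from h import *
s=grab("scene");
cv2.imwrite("pics/s3.png",cv2.resize(s["frame"][100:240,150:330],(720,560),interpolation=cv2.INTER_CUBIC))
E
python3 go.py 430,-180,180,80
```

```text
now 26.55 [ 448.2 -373.7  161.2] [179.4  -0.6  -4.6] w 24.8 F [ 5.8 -3.2  4.1]
   [-0.074, -0.425, -0.047] [0.004, -0.0, -0.328]
   [0.136, -0.41, -0.045] [0.004, -0.0, -0.328]
   [0.313, -0.298, -0.043] [0.004, -0.0, -0.328]
  --
```

View pics/s3.png

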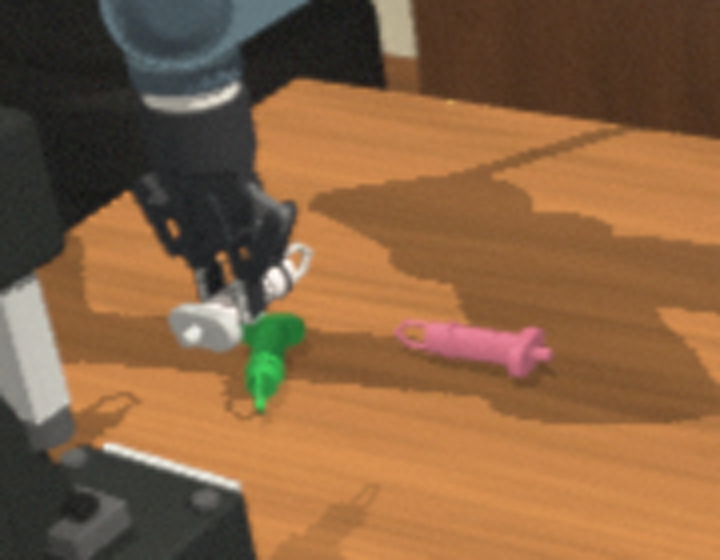

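The gauge is held straight, with its tip at (190,335) in the crop and its loop at (300,260). Swing it so the probe points back towards the robot, ready to hang on the right arm.

```bash
cat >> h.py <<'E'
TIPS={"R":np.array([561,114,224.]),"L":np.array([612,382,224.5])};POST=np.array([586.5,248.1,205])
def hang(side,s,th,yaw=-10.8,off=67,up=9.5):
    """TCP pose with loop centre at distance s from the post along arm"""
    o=TIPS[side]-POST;o=o/np.linalg.norm(o);c=POST+s*o
    u=np.array([np.cos(np.radians(yaw)),np.sin(np.radians(yaw)),0]);Z=np.array([0,0,1]);t=np.radians(th)
    x=-np.cos(t)*u-np.sin(t)*Z;z=np.sin(t)*u-np.cos(t)*Z;y=np.cross(z,x)
    return c+off*x+up*z,R.from_matrix(np.c_[x,y,z])
E
python3 - <<'E'
from h import *
p,q=hang("R",190,0);p2,q2=hang("R",190,45);p3,q3=hang("R",165,45)
print(p2,q2.as_euler("xyz",degrees=True),p3)
plan([((430,-170,190),down(80)),((430,0,210),down(169.2)),(p2,q2)])
E
```

```text
[511.40671638  70.8456748  177.10011869] [180.   45.  169.2] [516.03235059  95.17106883 173.65356771]
now 26.55 [ 448.2 -373.7  161.2] [179.4  -0.6  -4.6] w 24.8 F [ 5.8 -3.2  4.1]
   [-0.076, -0.447, -0.069] [0.004, -0.0, -0.328]
   [0.145, -0.43, -0.067] [0.004, -0.0, -0.328]
   [0.331, -0.311, -0.065] [0.004, -0.0, -0.328]
  --
   [0.372, -0.066, -0.044] [0.0, 0.0, -0.346]
   [0.356, 0.128, -0.044] [0.0, 0.0, -0.346]
   [0.246, 0.287, -0.044] [0.0, 0.0, -0.346]
  --
   [-0.222, 0.283, 0.11] [-0.0, -0.262, -0.0]
   [-0.163, 0.283, 0.186] [-0.0, -0.262, -0.0]
  --
```

play_rows --rows '[-0.02,-0.09,-0.01,0,0,-0.07,0.8,-0.04,-0.18,-0.03,0,0,-0.14,0.8,-0.06,-0.27,-0.04,0,0,-0.21,0.8,-0.07,-0.36,-0.06,0,0,-0.28,0.8,-0.076,-0.447,-0.069,0.004,0,-0.328,0.8]'

```text
time_s: 27.05
tcp_pos: [439.8, -302.1, 161.5]
ee_rot: [-179.8, -0.2, 23.8]
contact_force: [0.0, 0.1, -2.4]
width: 25.4
gripper_force: 79.5
```

play_rows --rows '[0.03,-0.09,-0.01,0,0,-0.07,0.8,0.06,-0.18,-0.03,0,0,-0.14,0.8,0.09,-0.27,-0.04,0,0,-0.21,0.8,0.12,-0.36,-0.06,0,0,-0.28,0.8,0.145,-0.43,-0.067,0,0,-0.328,0.8]'

```text
time_s: 27.55
tcp_pos: [433.9, -234.2, 171.9]
ee_rot: [-179.9, -0.3, 52.0]
contact_force: [-0.5, -0.6, -2.0]
width: 25.2
gripper_force: 79.6
```

play_rows --rows '[0.07,-0.06,-0.01,0,0,-0.07,0.8,0.14,-0.12,-0.03,0,0,-0.14,0.8,0.21,-0.18,-0.04,0,0,-0.21,0.8,0.28,-0.25,-0.06,0,0,-0.28,0.8,0.331,-0.311,-0.065,0,0,-0.328,0.8]'

```text
time_s: 28.05
tcp_pos: [428.0, -166.4, 182.1]
ee_rot: [179.9, -0.3, 80.2]
contact_force: [-0.1, -0.1, -2.6]
width: 25.3
gripper_force: 79.5
```

play_rows --rows '[0.07,-0.01,-0.01,0,0,-0.07,0.8,0.14,-0.03,-0.02,0,0,-0.14,0.8,0.22,-0.04,-0.03,0,0,-0.21,0.8,0.3,-0.05,-0.04,0,0,-0.28,0.8,0.372,-0.066,-0.044,0,0,-0.346,0.8]'

```text
time_s: 28.55
tcp_pos: [428.0, -109.8, 189.0]
ee_rot: [179.8, -0.3, 110.0]
contact_force: [0.3, -0.4, -3.0]
width: 25.1
gripper_force: 79.5
```

play_rows --rows '[0.07,0.02,-0.01,0,0,-0.07,0.8,0.14,0.05,-0.02,0,0,-0.14,0.8,0.21,0.08,-0.03,0,0,-0.21,0.8,0.28,0.1,-0.04,0,0,-0.28,0.8,0.356,0.128,-0.044,0,0,-0.346,0.8]'

```text
time_s: 29.05
tcp_pos: [427.9, -53.1, 195.9]
ee_rot: [179.7, -0.1, 139.7]
contact_force: [0.5, 0.8, -2.1]
width: 25.1
gripper_force: 79.5
```

play_rows --rows '[0.05,0.06,-0.01,0,0,-0.07,0.8,0.1,0.12,-0.02,0,0,-0.14,0.8,0.15,0.18,-0.03,0,0,-0.21,0.8,0.2,0.24,-0.04,0,0,-0.28,0.8,0.246,0.287,-0.044,0,0,-0.346,0.8]'

```text
time_s: 29.55
tcp_pos: [427.8, 3.8, 202.8]
ee_rot: [179.6, 0.0, 169.5]
contact_force: [0.4, -0.3, -2.2]
width: 25.4
gripper_force: 79.5
```

Run:
```python
from h import *
p2,q2=hang("R",190,45)
plan([(p2,q2)])
```

```text
now 29.55 [427.8   3.8 202.8] [179.6   0.  169.5] w 25.4 F [ 0.4 -0.3 -2.2]
   [-0.233, 0.27, 0.088] [0.003, -0.262, 0.001]
   [-0.182, 0.271, 0.169] [0.003, -0.262, 0.001]
  --
```

play_rows --rows '[-0.04,0.06,0.01,0,-0.06,0,0.8,-0.09,0.11,0.03,0,-0.12,0,0.8,-0.14,0.17,0.05,0,-0.18,0,0.8,-0.19,0.22,0.07,0,-0.24,0,0.8,-0.233,0.27,0.088,0.003,-0.262,0,0.8]'

```text
time_s: 30.05
tcp_pos: [468.6, 37.1, 188.9]
ee_rot: [179.9, 22.6, 169.1]
contact_force: [-0.4, 0.6, -2.5]
width: 25.1
gripper_force: 79.5
```

play_rows --rows '[-0.04,0.06,0.03,0,-0.06,0,0.8,-0.08,0.11,0.07,0,-0.12,0,0.8,-0.12,0.17,0.11,0,-0.18,0,0.8,-0.16,0.22,0.15,0,-0.24,0,0.8,-0.182,0.271,0.169,0.003,-0.262,0,0.8]'

```text
time_s: 30.55
tcp_pos: [509.9, 70.5, 174.7]
ee_rot: [-179.9, 44.9, 169.1]
contact_force: [0.3, -0.9, -2.7]
width: 25.1
gripper_force: 79.5
```

play_rows --rows '[0,0,0,0,0,0,0.8,0,0,0,0,0,0,0.8,0,0,0,0,0,0,0.8]'

```text
time_s: 30.85
tcp_pos: [511.6, 69.4, 177.1]
ee_rot: [-179.8, 45.0, 169.1]
contact_force: [0.3, -0.2, -2.1]
width: 25.2
gripper_force: 79.5
```

Run:
```python
from h import *
p2,q2=hang("R",190,45)
plan([(p2,q2)])
from station import env
print(env.sense()["joint_positions"].round(1))
s=grab("scene");np.savez("pics/s4.npz",**s);t=grab("top");np.savez("pics/t4.npz",**t)
a=cv2.resize(s["frame"][150:290,290:430],(400,400),interpolation=cv2.INTER_CUBIC)
b=cv2.resize(t["frame"][100:220,220:340],(400,400),interpolation=cv2.INTER_CUBIC)
cv2.imwrite("pics/s4.png",np.hstack([a,b]))
```

```text
now 30.85 [511.6  69.4 177.1] [-179.8   45.   169.1] w 25.2 F [ 0.3 -0.2 -2.1]
   [0.002, 0.009, -0.002] [-0.003, -0.0, -0.001]
  --
[ -1.5 -20.9 136.9 -19.7  20.6 -64.7]
```

View pics/s4.png

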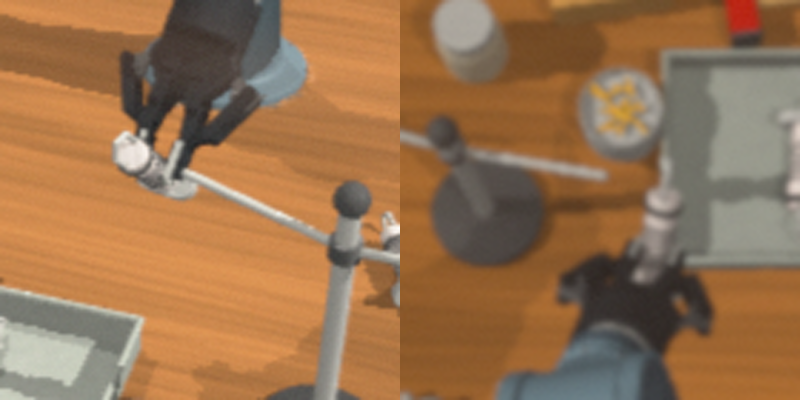

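The loop end shows at top crop (666,160), i.e. pixel (300,148), and the barrel end at (664,192), i.e. (299,158). In the scene crop the barrel end is at (130,150), i.e. (335,202). Comparing with the predicted positions.

Run:
```python
from h import *
s=np.load("pics/s4.npz");t=np.load("pics/t4.npz")
p=np.array([511.6,69.4,177.1]);q=R.from_euler("xyz",[-179.8,45,169.1],degrees=True)
for n,l in(("loopend",(-89,0,-9.5)),("barrel end",(-54,0,-9.5)),("loop c",(-67,0,-9.5))):
    w=p+q.apply(l);a=(proj(t,w)-[220,100])/.3+[400,0];b=(proj(s,w)-[290,150])/.35;print(n,w.round(1),"top",a.round(),"scene",b.round())
print("tip",(proj(t,TIPS["R"])-[220,100])/.3+[400,0],(proj(s,TIPS["R"])-[290,150])/.35)
def m(n,im,r):
    f=cv2.cvtColor(im["frame"],cv2.COLOR_BGR2HSV);x0,y0,x1,y1=r;k=(f[y0:y1,x0:x1,1]<80)&(f[y0:y1,x0:x1,2]>140);ys,xs=np.nonzero(k);print(n,[(y+y0,xs[ys==y].min()+x0,xs[ys==y].max()+x0) for y in sorted(set(ys))])
m("top",t,(290,140,312,172))
a=cv2.resize(s["frame"][185:220,325:365],(800,700),interpolation=cv2.INTER_CUBIC)[:590]
cv2.imwrite("pics/s5.png",a)
p2,q2=hang("R",55,45)
for ss in(165,135,110,80,55):print(ss,hang("R",ss,45)[0].round(1))
```

```text
loopend [566.8  58.8 246.7] top [667. 162.] scene [117. 139.]
barrel end [542.5  63.5 222. ] top [662. 199.] scene [132. 151.]
loop c [551.5  61.7 231.2] top [664. 185.] scene [127. 147.]
tip [602.65273568 174.97861509] [184.79857569 172.77336026]
top [(np.int64(140), np.int64(290), np.int64(294)), (np.int64(141), np.int64(290), np.int64(292)), (np.int64(142), np.int64(290), np.int64(291)), (np.int64(147), np.int64(298), np.int64(300)), (np.int64(148), np.int64(298), np.int64(300)), (np.int64(149), np.int64(298), np.int64(300)), (np.int64(150), np.int64(298), np.int64(300)), (np.int64(151), np.int64(299), np.int64(300)), (np.int64(152), np.int64(299), np.int64(300)), (np.int64(153), np.int64(298), np.int64(300)), (np.int64(154), np.int64(298), np.int64(299)), (np.int64(155), np.int64(298), np.int64(299)), (np.int64(156), np.int64(296), np.int64(300)), (np.int64(157), np.int64(295), np.int64(302)), (np.int64(158), np.int64(294), np.int64(303)), (np.int64(159), np.int64(294), np.int64(303)), (np.int64(160), np.int64(294), np.int64(302)), (np.int64(161), np.int64(295), np.int64(302)), (np.int64(162), np.int64(296), np.int64(301)), (np.int64(164), np.int64(294), np.int64(295)), (np.int64(165), np.int64(293), np.int64(298)), (np.int64(166), np.int64(293), np.int64(300)), (np.int64(167), np.int64(293), np.int64(300)), (np.int64(168), np.int64(293), np.int64(300)), (np.int64(169), np.int64(293), np.int64(298)), (np.int64(170), np.int64(292), np.int64(297)), (np.int64(171), np.int64(294), np.int64(297))]
165 [516.   95.2 173.7]
135 [521.6 124.4 169.5]
110 [526.2 148.7 166.1]
80 [531.8 177.9 161.9]
55 [536.4 202.2 158.5]
```

View pics/s5.png

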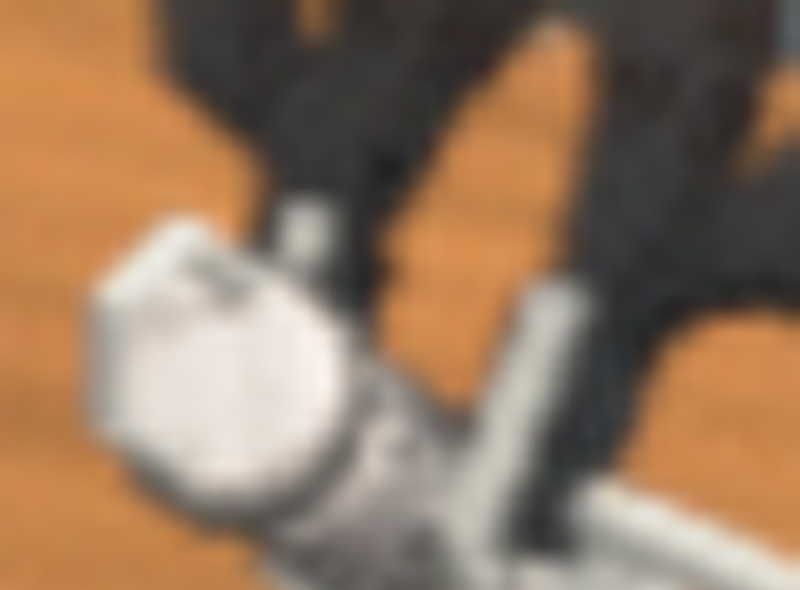

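The prediction agrees with the view to within 2 px; the barrel end is at (335,202). Slide on in stages, watching the force.

Run:
```python
from h import *
plan([hang("R",s,45) for s in(145,110,80,55)])
```

```text
now 30.95 [511.5  69.3 176.9] [-179.8   45.   169.1] w 25.4 F [ 0.3  0.1 -2.7]
   [0.031, 0.307, 0.025] [-0.003, -0.0, -0.001]
  --
   [0.023, 0.231, 0.023] [0.0, 0.0, 0.0]
  --
   [0.02, 0.198, 0.019] [0.0, 0.0, 0.0]
  --
   [0.016, 0.165, 0.016] [0.0, 0.0, 0.0]
  --
```

play_rows --rows '[0.01,0.1,0.01,0,0,0,0.8,0.02,0.2,0.015,0,0,0,0.8,0.031,0.307,0.025,-0.003,0,0,0.8,0.031,0.307,0.025,-0.003,0,0,0.8]'

```text
time_s: 31.35
tcp_pos: [519.6, 116.0, 170.3]
ee_rot: [179.9, 44.9, 169.2]
contact_force: [-0.0, 0.7, -1.0]
width: 24.9
gripper_force: 79.6
```

play_rows --rows '[0.006,0.06,0.006,0,0,0,0.8,0.012,0.12,0.012,0,0,0,0.8,0.017,0.18,0.018,0,0,0,0.8,0.023,0.231,0.023,0,0,0,0.8]'

```text
time_s: 31.75
tcp_pos: [526.0, 148.7, 165.5]
ee_rot: [179.9, 44.9, 169.1]
contact_force: [0.5, -0.4, -2.1]
width: 25.1
gripper_force: 79.6
```

Run:
```python
from h import *
plan([hang("R",s,45) for s in(80,55)])
s=grab("scene");t=grab("top")
a=cv2.resize(s["frame"][160:270,310:420],(400,400),interpolation=cv2.INTER_CUBIC)
b=cv2.resize(t["frame"][110:200,240:330],(400,400),interpolation=cv2.INTER_CUBIC)
cv2.imwrite("pics/s6.png",np.hstack([a,b]))
```

```text
now 31.75 [526.  148.7 165.5] [179.9  44.9 169.1] w 25.1 F [ 0.5 -0.4 -2.1]
   [0.016, 0.198, 0.018] [0.0, -0.001, -0.001]
  --
   [0.016, 0.165, 0.016] [0.0, 0.0, 0.0]
  --
```

View pics/s6.png

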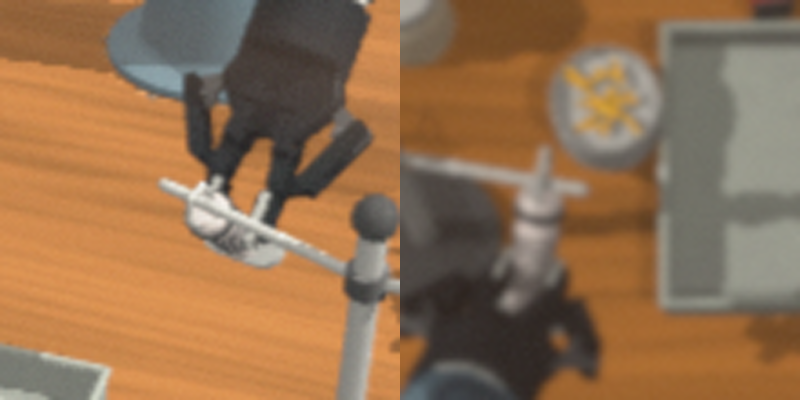

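The loop encircles the rod: in the top crop the rod crosses it near (540,183), and there is no contact force. Slide further in, ease down along the axis, and release.

play_rows --rows '[0.004,0.05,0.005,0,0,0,0.8,0.008,0.1,0.01,0,0,0,0.8,0.012,0.15,0.015,0,0,0,0.8,0.016,0.198,0.018,0,0,0,0.8]'

```text
time_s: 32.25
tcp_pos: [531.7, 177.7, 161.8]
ee_rot: [179.9, 44.9, 169.1]
contact_force: [-0.4, -0.4, -1.8]
width: 25.3
gripper_force: 79.6
```

play_rows --rows '[0.006,0.06,0.006,0,0,0,0.8,0.012,0.12,0.012,0,0,0,0.8,0.012,0.12,0.012,0,0,0,0.8]'

```text
time_s: 32.55
tcp_pos: [535.0, 196.2, 159.1]
ee_rot: [179.9, 44.9, 169.2]
contact_force: [-0.3, -0.3, -2.7]
width: 25.1
gripper_force: 79.6
```

play_rows --rows '[0.02,0,0,0,0,0,0.8,0.04,0,0,0,0,0,0.8,0.06,0,0,0,0,0,0.8,0.06,0,0,0,0,0,0.8]'

```text
time_s: 32.95
tcp_pos: [527.9, 196.7, 152.0]
ee_rot: [180.0, 44.9, 169.2]
contact_force: [-0.2, -0.4, -2.1]
width: 25.2
gripper_force: 79.6
```

play_rows --rows '[0.01,0,0,0,0,0,0.8,0.015,0,0,0,0,0,0.8]'

```text
time_s: 33.15
tcp_pos: [527.1, 197.3, 151.2]
ee_rot: [179.9, 44.9, 169.2]
contact_force: [1.6, -0.4, -1.3]
width: 25.2
gripper_force: 79.6
```

play_rows --rows '[0.01,0,0,0,0,0,0.8,0.012,0,0,0,0,0,0.8]'

```text
time_s: 33.35
tcp_pos: [526.4, 197.9, 150.8]
ee_rot: [179.9, 45.0, 169.2]
contact_force: [1.8, -0.3, 0.1]
width: 25.1
gripper_force: 79.7
```

Contact opposes the motion, so the loop is hooked on the rod. Release and back off.

play_rows --rows '[0,0,0,0,0,0,0.45,0,0,0,0,0,0,0.45,0,0,0,0,0,0,0.4]'

```text
time_s: 33.65
tcp_pos: [525.8, 197.7, 150.0]
ee_rot: [179.9, 44.9, 169.2]
contact_force: [0.2, -0.4, 0.1]
width: 51.2
gripper_force: 0.0
```

play_rows --rows '[0,0,-0.1,0,0,0,0.4,0,0,-0.25,0,0,0,0.4,0,0,-0.4,0,0,0,0.4,0,0,-0.4,0,0,0,0.4,0,0,-0.4,0,0,0,0.4]'

```text
time_s: 34.15
tcp_pos: [484.3, 205.7, 192.6]
ee_rot: [179.9, 45.0, 169.2]
contact_force: [0.1, -0.2, -0.8]
width: 51.3
gripper_force: 0.0
```

Run:
```python
from h import *
from station import env
a=grab("scene");b=grab("scene")
m=((cv2.cvtColor(a["frame"],cv2.COLOR_BGR2HSV)[...,1]<60)&(a["frame"].min(2)>150)).astype(np.uint8)
# hanging gauge expected px
o=TIPS["R"]-POST;o/=np.linalg.norm(o);c=POST+60*o
for dz in(0,-66,-100,-140):print(dz,proj(a,c+[0,0,dz]).round())
for y in range(225,300,4):
    xs=np.nonzero(m[y,340:430])[0];print(y,(xs+340).tolist() if len(xs)<14 else (xs.min()+340,xs.max()+340,len(xs)))
plan([])
cv2.imwrite("pics/s7.png",cv2.resize(a["frame"][170:310,300:480],(720,560),interpolation=cv2.INTER_CUBIC))
```

```text
0 [386. 225.]
-66 [383. 248.]
-100 [382. 259.]
-140 [381. 272.]
225 [384, 385, 386, 387, 388, 389, 390, 425, 426]
229 (np.int64(394), np.int64(429), 14)
233 (np.int64(380), np.int64(424), 15)
237 (np.int64(384), np.int64(429), 14)
241 []
245 [383, 384, 385, 386, 387]
249 [411, 412, 429]
253 [387, 388, 410, 411, 429]
257 [373, 374, 375, 376, 377, 387, 409, 410, 411]
261 (np.int64(372), np.int64(410), 21)
265 (np.int64(383), np.int64(410), 15)
269 [392, 408, 409]
273 [407, 408]
277 [406, 407, 408]
281 [406, 407]
285 [405, 406, 407]
289 [405, 406]
293 [404, 405, 406]
297 [343, 344, 345, 346, 348, 349, 403, 404, 405]
now 34.25 [484.2 205.2 191.4] [-180.    44.9  169.2] w 51.6 F [ 0.2 -0.1 -0.4]
```

The gauge hangs: its foot shows at about (383,261), as predicted. Now the last gauge.

Run:
```python
from h import *
a=grab("scene");np.savez("pics/s8.npz",**a);s=np.load("pics/s2.npz")
d=cv2.absdiff(s["frame"],a["frame"]).max(2);print("D diff",(d[222:265,415:455]>60).sum(),"tray diff",)
plan([((440,213,200),R.from_euler("xyz",[180,0,169.2],degrees=True)),((363,310,110),down(20.8)),((363,310,5),down(20.8))])
```

```text
D diff 0 tray diff
now 34.3 [484.2 205.1 191.3] [-180.    44.8  169.2] w 51.3 F [0.1 0.3 0.8]
   [0.086, -0.002, -0.126] [-0.0, 0.261, -0.0]
   [0.127, -0.002, -0.084] [-0.0, 0.261, -0.0]
  --
   [0.156, 0.135, 0.15] [-0.0, -0.0, 0.432]
   [0.206, 0.013, 0.15] [-0.0, -0.0, 0.432]
   [0.172, -0.114, 0.15] [-0.0, -0.0, 0.432]
   [0.069, -0.195, 0.15] [-0.0, -0.0, 0.432]
  --
   [0.0, -0.0, 0.7] [0.0, 0.0, 0.0]
  --
```

play_rows --rows '[0.02,0,-0.03,0,0.06,0,0.4,0.04,0,-0.06,0,0.12,0,0.4,0.06,0,-0.09,0,0.18,0,0.4,0.08,0,-0.12,0,0.24,0,0.4,0.086,0,-0.126,0,0.261,0,0.4]'

```text
time_s: 34.8
tcp_pos: [463.3, 209.3, 197.0]
ee_rot: [179.9, 22.4, 169.1]
contact_force: [0.3, 0.3, 0.5]
width: 51.5
gripper_force: 0.0
```

play_rows --rows '[0.03,0,-0.02,0,0.06,0,0.4,0.06,0,-0.04,0,0.12,0,0.4,0.09,0,-0.06,0,0.18,0,0.4,0.12,0,-0.08,0,0.24,0,0.4,0.127,0,-0.084,0,0.261,0,0.4]'

```text
time_s: 35.3
tcp_pos: [440.6, 213.3, 200.2]
ee_rot: [-180.0, -0.0, 169.1]
contact_force: [0.6, -0.8, 0.6]
width: 51.2
gripper_force: 0.0
```

play_rows --rows '[0.03,0.03,0.03,0,0,0.09,0.3,0.06,0.06,0.06,0,0,0.18,0.25,0.09,0.08,0.09,0,0,0.27,0.25,0.12,0.11,0.12,0,0,0.36,0.25,0.156,0.135,0.15,0,0,0.432,0.25]'

```text
time_s: 35.8
tcp_pos: [420.4, 238.1, 177.2]
ee_rot: [180.0, 0.1, 131.8]
contact_force: [0.3, -0.2, -0.8]
width: 64.2
gripper_force: 0.0
```

play_rows --rows '[0.04,0,0.03,0,0,0.09,0.25,0.08,0,0.06,0,0,0.18,0.25,0.12,0.01,0.09,0,0,0.27,0.25,0.16,0.01,0.12,0,0,0.36,0.25,0.206,0.013,0.15,0,0,0.432,0.25]'

```text
time_s: 36.3
tcp_pos: [401.1, 262.3, 154.8]
ee_rot: [179.9, 0.1, 94.6]
contact_force: [-0.3, 0.1, -0.6]
width: 64.0
gripper_force: 0.0
```

play_rows --rows '[0.03,-0.02,0.03,0,0,0.09,0.25,0.07,-0.05,0.06,0,0,0.18,0.25,0.1,-0.07,0.09,0,0,0.27,0.25,0.14,-0.09,0.12,0,0,0.36,0.25,0.172,-0.114,0.15,0,0,0.432,0.25]'

```text
time_s: 36.8
tcp_pos: [381.9, 286.6, 132.3]
ee_rot: [179.9, 0.0, 57.5]
contact_force: [0.4, 0.1, 0.5]
width: 64.0
gripper_force: 0.0
```

play_rows --rows '[0.01,-0.04,0.03,0,0,0.09,0.25,0.03,-0.08,0.06,0,0,0.18,0.25,0.04,-0.12,0.09,0,0,0.27,0.25,0.06,-0.16,0.12,0,0,0.36,0.25,0.069,-0.195,0.15,0,0,0.432,0.25]'

```text
time_s: 37.3
tcp_pos: [362.6, 310.9, 109.8]
ee_rot: [179.9, -0.1, 20.4]
contact_force: [0.4, -0.1, -0.8]
width: 63.8
gripper_force: 0.0
```

```bash
python3 - <<'E'
from h import *
a=grab("scene");s=np.load("pics/s2.npz");z=np.load("pics/s8.npz")
d=cv2.absdiff(s["frame"],a["frame"]).max(2);print("D diff",(d[222:265,415:455]>60).sum(),"hang diff",(cv2.absdiff(z["frame"],a["frame"]).max(2)[220:280,365:400]>50).sum())
E
python3 go.py 363,310,5,20.8
```

```text
D diff 0 hang diff 822
now 37.35 [361.6 310.9 109. ] [1.799e+02 1.000e-01 2.030e+01] w 64.5 F [-1.8  0.6 -0.7]
   [0.007, 0.008, 0.693] [0.001, 0.001, -0.006]
  --
```

play_rows --rows '[0.007,0.008,0.25,0,0,-0.006,0.25,0.007,0.008,0.45,0,0,-0.006,0.25,0.007,0.008,0.6,0,0,-0.006,0.25,0.007,0.008,0.693,0,0,-0.006,0.25,0.007,0.008,0.693,0,0,-0.006,0.25]'

```text
time_s: 37.85
tcp_pos: [362.6, 309.0, 4.5]
ee_rot: [179.9, 0.2, 21.3]
contact_force: [-0.6, 0.4, -0.1]
width: 63.9
gripper_force: 0.0
```

play_rows --rows '[0,0,0,0,0,0,0.8,0,0,0,0,0,0,0.8,0,0,0,0,0,0,0.8,0,0,0,0,0,0,0.8,0,0,0,0,0,0,0.8]'

```text
time_s: 38.35
tcp_pos: [365.8, 310.5, 8.7]
ee_rot: [180.0, -0.2, 21.3]
contact_force: [-2.7, -3.5, 5.2]
width: 40.5
gripper_force: 81.5
```

play_rows --rows '[0,0,-0.05,0,0,0,0.8,0,0,-0.15,0,0,0,0.8,0,0,-0.35,0,0,0,0.8,0,0,-0.55,0,0,0,0.8,0,0,-0.6,0,0,0,0.8]'

```text
time_s: 38.85
tcp_pos: [366.9, 311.7, 101.0]
ee_rot: [-179.9, -0.5, 21.2]
contact_force: [0.2, 0.3, -2.0]
width: 40.8
gripper_force: 82.5
```

```bash
python3 - <<'E'
from h import *
a=grab("scene");z=np.load("pics/s8.npz")
f=a["frame"];m=((cv2.cvtColor(f,cv2.COLOR_BGR2HSV)[...,1]<60)&(f.min(2)>150)).astype(np.uint8)
for y in range(217,285,4):
    xs=np.nonzero(m[y,350:405])[0];print(y,(xs+350).tolist() if len(xs)<10 else (int(xs.min()+350),int(xs.max()+350),len(xs)))
E
python3 go.py 440,130,95,10 455,-20,95,0 445,-180,95,-4.4 460,-371,95,-4.4 460,-371,35,-4.4
```

```text
217 [368, 369, 370, 371, 372, 373]
221 [376, 377, 378, 379, 380, 381, 387]
225 [385, 386, 387, 388, 389, 390]
229 [394, 395, 396, 397, 398]
233 (380, 403, 14)
237 [381, 382, 385, 386, 387, 388, 389, 390, 391]
241 []
245 [382, 383, 384, 385, 386, 387, 388]
249 []
253 []
257 [375, 376]
261 (372, 390, 14)
265 (379, 394, 16)
269 []
273 []
277 []
281 []
now 38.9 [366.6 311.5 100.4] [-179.9   -0.5   21.2] w 40.7 F [ 1.5  1.2 -1.1]
   [0.009, 0.653, 0.018] [-0.001, -0.003, 0.065]
   [0.073, 0.649, 0.018] [-0.001, -0.003, 0.065]
  --
   [-0.075, 1.002, 0.0] [0.0, -0.0, 0.116]
  --
   [-0.033, 0.533, 0.0] [0.0, -0.0, 0.026]
   [-0.013, 0.534, 0.0] [0.0, -0.0, 0.026]
  --
   [0.099, 0.631, 0.0] [0.0, 0.0, 0.0]
   [0.099, 0.631, 0.0] [0.0, 0.0, 0.0]
  --
   [0.0, -0.0, 0.4] [0.0, 0.0, 0.0]
  --
```

The grip width is 40 mm rather than 25, so the grasp is wrong. Look.

Run:
```python
from h import *
s=grab("scene");np.savez("pics/s9.npz",**s);t=grab("top")
a=cv2.resize(s["frame"][170:290,360:480],(480,480),interpolation=cv2.INTER_CUBIC)
b=cv2.resize(t["frame"][150:270,180:260],(320,480),interpolation=cv2.INTER_CUBIC)
cv2.imwrite("pics/s9.png",np.hstack([a,b]))
```

```text
(no output)
```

View pics/s9.png

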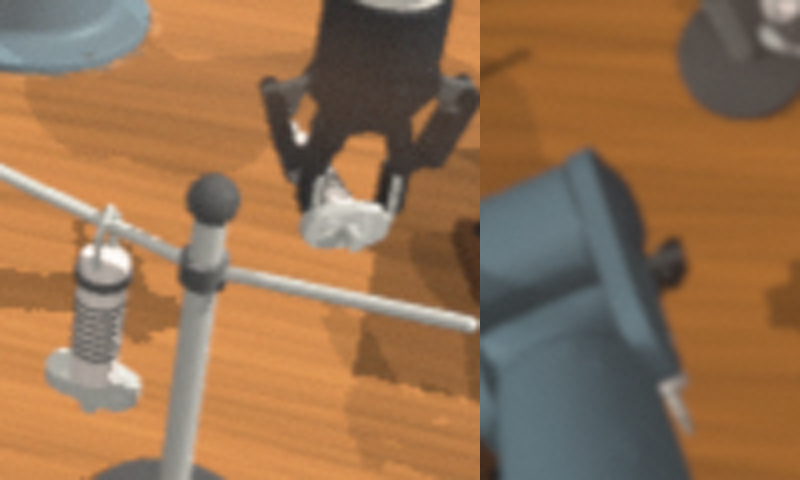

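The first gauge hangs well, ring pushed back. The fourth was knocked and got gripped skewed: its foot is at (345,225) and its loop points to (685,415). Set it down, back off and re-localise.

play_rows --rows '[0,0,0.2,0,0,0,0.8,0,0,0.4,0,0,0,0.8,0,0,0.52,0,0,0,0.8,0,0,0.58,0,0,0,0.8,0,0,0.605,0,0,0,0.8]'

```text
time_s: 39.5
tcp_pos: [361.6, 308.7, 8.1]
ee_rot: [179.8, 0.8, 21.3]
contact_force: [-34.5, -19.9, 78.4]
width: 40.9
gripper_force: 95.2
```

play_rows --rows '[0,0,0.01,0,0,0,0.8,0,0,0.01,0,0,0,0.5,0,0,0.01,0,0,0,0.2,0,0,0.01,0,0,0,0.1,0,0,0.01,0,0,0,0.1]'

```text
time_s: 40.0
tcp_pos: [364.4, 310.2, 4.2]
ee_rot: [180.0, -0.0, 21.2]
contact_force: [0.1, -0.4, 0.1]
width: 76.6
gripper_force: 0.0
```

play_rows --rows '[0,0,-0.1,0,0,0,0.1,0,0,-0.3,0,0,0,0.1,0,0,-0.6,0,0,0,0.1,0,0,-0.9,0,0,0,0.1,0,0,-0.95,0,0,0,0.1]'

```text
time_s: 40.5
tcp_pos: [367.7, 311.9, 152.7]
ee_rot: [-179.9, -0.7, 21.2]
contact_force: [-0.8, -0.1, 0.8]
width: 76.9
gripper_force: 0.0
```

```bash
python3 go.py 430,130,160,10 430,-100,160,0 340,-330,160,-4
```

```text
now 40.5 [367.7 311.9 152.7] [-179.9   -0.7   21.2] w 76.9 F [-0.8 -0.1  0.8]
   [-0.026, 0.64, -0.025] [-0.001, -0.004, 0.065]
   [0.037, 0.64, -0.025] [-0.001, -0.004, 0.065]
  --
   [-0.133, 0.755, 0.0] [0.0, -0.0, 0.058]
   [-0.067, 0.764, 0.0] [0.0, -0.0, 0.058]
  --
   [-0.3, 0.767, 0.0] [0.0, -0.0, 0.023]
   [-0.273, 0.777, 0.0] [0.0, -0.0, 0.023]
  --
```

play_rows --rows '[0,0.21,0,0,0,0.02,0.1,-0.02,0.43,0,0,0,0.04,0.1,-0.026,0.64,0,0,0,0.065,0.1]'

```text
time_s: 40.8
tcp_pos: [395.2, 218.2, 146.2]
ee_rot: [-180.0, 0.0, 15.6]
contact_force: [0.4, 0.4, 0.2]
width: 77.0
gripper_force: 0.0
```

play_rows --rows '[0,0.21,0,0,0,0.02,0.1,0.02,0.43,0,0,0,0.04,0.1,0.037,0.64,0,0,0,0.065,0.1]'

```text
time_s: 41.1
tcp_pos: [426.6, 127.0, 146.1]
ee_rot: [-180.0, 0.0, 9.9]
contact_force: [0.2, 0.1, -0.0]
width: 77.0
gripper_force: 0.0
```

play_rows --rows '[-0.04,0.25,0,0,0,0.02,0.1,-0.09,0.5,0,0,0,0.04,0.1,-0.133,0.755,0,0,0,0.058,0.1]'

```text
time_s: 41.4
tcp_pos: [426.2, 12.1, 146.0]
ee_rot: [-179.9, 0.0, 5.0]
contact_force: [0.2, -1.0, 0.4]
width: 76.9
gripper_force: 0.0
```

play_rows --rows '[-0.02,0.25,0,0,0,0.02,0.1,-0.04,0.5,0,0,0,0.04,0.1,-0.067,0.764,0,0,0,0.058,0.1]'

```text
time_s: 41.7
tcp_pos: [426.3, -102.9, 146.1]
ee_rot: [-179.9, 0.0, -0.0]
contact_force: [0.2, -0.0, 0.6]
width: 76.9
gripper_force: 0.0
```

play_rows --rows '[-0.1,0.25,0,0,0,0,0.1,-0.2,0.5,0,0,0,0.02,0.1,-0.3,0.767,0,0,0,0.023,0.1]'

```text
time_s: 42.0
tcp_pos: [380.9, -217.7, 145.9]
ee_rot: [-179.9, 0.0, -1.9]
contact_force: [0.7, -0.3, 0.1]
width: 76.7
gripper_force: 0.0
```

play_rows --rows '[-0.09,0.25,0,0,0,0,0.1,-0.18,0.5,0,0,0,0.02,0.1,-0.273,0.777,0,0,0,0.023,0.1]'

```text
time_s: 42.3
tcp_pos: [336.1, -332.7, 145.7]
ee_rot: [-179.9, -0.0, -3.9]
contact_force: [0.1, 0.1, 0.3]
width: 76.8
gripper_force: 0.0
```

Run:
```python
from h import *
t=grab("top");s=grab("scene");np.savez("pics/t10.npz",**t);np.savez("pics/s10.npz",**s)
for o in origins(t):
    a=np.radians(o[1]);print("g",o[0].round(1),round(o[1],1),"grasp",(o[0]+8*np.array([np.cos(a),np.sin(a)])).round(1))
for o in gauges(t):
    if 280<o[1][0]<600 and -100<o[1][1]<450:print(o[0].round(),o[1].round(1),np.degrees(np.arctan2(o[2][1],o[2][0])).round(1),o[3].round(),o[4].round(),o[5])
```

```text
[224. 232.] [358.  298.9] -153.8 -48.0 60.0 304
```

Run:
```python
from h import *
t=np.load("pics/t10.npz");f=t["frame"];h=cv2.cvtColor(f,cv2.COLOR_BGR2HSV)
for y in range(206,262):
    print(y,"".join("#" if (h[y,x,1]<90 and h[y,x,2]>110) else ("b" if 85<h[y,x,0]<125 and h[y,x,1]>60 else ("d" if h[y,x,2]<90 else ".")) for x in range(205,252)))
```

```text
206 ...............................................
207 ...............................................
208 ...............................................
209 ...............................................
210 ...............................................
211 ...............................................
212 ...............................................
213 ...............................................
214 ...............................................
215 ...............................................
216 ...............................................
217 ...............................................
218 ..............##...............................
219 .............####....##........................
220 .............####..######......................
221 .............###########.......................
222 .............###########.......................
223 .............##########........................
224 ..........############.........................
225 ........##############.........................
226 ........###############........................
227 ....
[... 1111 characters left out ...]
#######.ddddddddd.......
249 ....................dd........ddddddddddd......
250 ................ddddddddddddddddddddddddd......
251 ..............dddddddddddd.ddddddddddddddd.....
252 ............dddddddddd.......ddddddddddddd.....
253 ..........dddddddd...........dddddddddddddd....
254 .......dddddddd...............ddddddddddddd....
255 .....dddddddd..................ddddddddddddd...
256 ...dddddddd.....##.............ddddddddddddd...
257 .ddddddd....#######............dddddddddddddd..
258 dddddd...##########............dddddddddddddd..
259 ddd....#############............d.dddddddddddd.
260 dd...###############..............ddddddddddddd
261 ...##################.............ddddddddddddd
```

The gauge is visible except its loop: the tip is at (220,218), and the barrel centreline runs through (223.5,231) to (227.3,242).

Run:
```python
from h import *
t=np.load("pics/t10.npz");h=cv2.cvtColor(t["frame"],cv2.COLOR_BGR2HSV);m=(h[...,1]<90)&(h[...,2]>110)
P=[]
for y in range(231,243):
    xs=np.nonzero(m[y,212:236])[0]+212;P.append(plane(t,(xs.mean(),y),14)[:2])
P=np.array(P);k=np.polyfit(P[:,0],P[:,1],1);yaw=np.degrees(np.arctan(k[0]));f=np.array([np.cos(np.radians(yaw)),np.sin(np.radians(yaw))])
tip=plane(t,(219.8,217.7),14)[:2];tip=np.array([tip[0],np.polyval(k,tip[0])])
# foot centre check
c=plane(t,(220.5,224.5),14)[:2];print("yaw",yaw,"tip",tip,"origin",tip-68*f,"from foot",c-46*f)
g=tip-60*f;print(g)
plan([((430,-100,150),down(0)),((430,130,130),down(12)),((*g,90),down(yaw)),((*g,5),down(yaw))])
```

```text
yaw 24.185220295531956 tip [402.70543119 319.70691562] origin [340.67407493 291.84814966] from foot [339.16011376 293.20325991]
[347.97188155 295.12565154]
now 42.4 [ 335.6 -335.6  146.4] [180.   -0.   -4.2] w 76.8 F [0.  0.2 0. ]
   [0.256, -0.806, -0.012] [0.0, -0.0, -0.024]
   [0.286, -0.796, -0.012] [0.0, -0.0, -0.024]
  --
   [0.0, -0.767, 0.067] [0.0, 0.0, -0.07]
   [0.08, -0.762, 0.067] [0.0, 0.0, -0.07]
  --
   [-0.153, -0.595, 0.133] [-0.0, 0.0, -0.071]
   [-0.089, -0.608, 0.133] [-0.0, 0.0, -0.071]
  --
   [0.0, -0.0, 0.567] [0.0, 0.0, 0.0]
  --
```

play_rows --rows '[0.08,-0.27,0,0,0,-0.01,0.2,0.17,-0.54,0,0,0,-0.02,0.25,0.256,-0.806,0,0,0,-0.024,0.25]'

```text
time_s: 42.7
tcp_pos: [383.6, -211.8, 145.8]
ee_rot: [-179.9, 0.0, -1.9]
contact_force: [1.7, -0.6, -0.3]
width: 64.1
gripper_force: 0.0
```

play_rows --rows '[0.09,-0.27,0,0,0,-0.01,0.25,0.19,-0.54,0,0,0,-0.02,0.25,0.286,-0.796,0,0,0,-0.024,0.25]'

```text
time_s: 43.0
tcp_pos: [430.3, -93.2, 146.1]
ee_rot: [-179.9, 0.0, 0.3]
contact_force: [-0.9, -0.0, 0.2]
width: 64.1
gripper_force: 0.0
```

play_rows --rows '[0,-0.25,0.02,0,0,-0.02,0.25,0,-0.5,0.04,0,0,-0.05,0.25,0,-0.767,0.067,0,0,-0.07,0.25]'

```text
time_s: 43.3
tcp_pos: [429.2, 21.3, 136.1]
ee_rot: [-180.0, -0.0, 6.4]
contact_force: [0.3, 0.4, 0.2]
width: 64.1
gripper_force: 0.0
```

play_rows --rows '[0.03,-0.25,0.02,0,0,-0.02,0.25,0.05,-0.5,0.04,0,0,-0.05,0.25,0.08,-0.762,0.067,0,0,-0.07,0.25]'

```text
time_s: 43.6
tcp_pos: [428.3, 136.1, 126.1]
ee_rot: [-180.0, 0.0, 12.4]
contact_force: [0.3, -0.4, 0.2]
width: 64.2
gripper_force: 0.0
```

play_rows --rows '[-0.05,-0.2,0.04,0,0,-0.02,0.25,-0.1,-0.4,0.08,0,0,-0.05,0.25,-0.153,-0.595,0.133,0,0,-0.071,0.25]'

```text
time_s: 43.9
tcp_pos: [386.6, 218.0, 106.1]
ee_rot: [-180.0, 0.0, 18.5]
contact_force: [0.1, -0.2, 0.1]
width: 63.7
gripper_force: 0.0
```

play_rows --rows '[-0.03,-0.2,0.04,0,0,-0.02,0.25,-0.06,-0.4,0.08,0,0,-0.05,0.25,-0.089,-0.608,0.133,0,0,-0.071,0.25,-0.089,-0.608,0.133,0,0,-0.071,0.25,-0.089,-0.608,0.133,0,0,-0.071,0.25]'

```text
time_s: 44.4
tcp_pos: [345.5, 299.0, 86.2]
ee_rot: [180.0, 0.1, 24.6]
contact_force: [-0.3, 0.1, -0.7]
width: 64.1
gripper_force: 0.0
```

```bash
python3 go.py 348,295.1,5,24.2
```

```text
now 44.4 [345.5 299.   86.2] [1.80e+02 1.00e-01 2.46e+01] w 64.1 F [-0.3  0.1 -0.7]
   [0.005, 0.031, 0.541] [0.0, 0.001, 0.004]
  --
```

play_rows --rows '[0.005,0.031,0.2,0,0,0.004,0.25,0.005,0.031,0.35,0,0,0.004,0.25,0.005,0.031,0.48,0,0,0.004,0.25,0.005,0.031,0.541,0,0,0.004,0.25,0.005,0.031,0.541,0,0,0.004,0.25]'

```text
time_s: 44.9
tcp_pos: [348.8, 294.0, 5.0]
ee_rot: [180.0, 0.1, 24.1]
contact_force: [-0.3, -0.1, 0.1]
width: 63.7
gripper_force: 0.0
```

play_rows --rows '[0,0,0,0,0,0,0.8,0,0,0,0,0,0,0.8,0,0,0,0,0,0,0.8,0,0,0,0,0,0,0.8,0,0,0,0,0,0,0.8]'

```text
time_s: 45.4
tcp_pos: [350.6, 295.4, 7.6]
ee_rot: [180.0, -0.2, 24.2]
contact_force: [-1.8, -2.3, 6.8]
width: 25.1
gripper_force: 77.6
```

play_rows --rows '[0,0,-0.03,0,0,0,0.8,0,0,-0.1,0,0,0,0.8,0,0,-0.35,0,0,0,0.8,0,0,-0.55,0,0,0,0.8,0,0,-0.6,0,0,0,0.8]'

```text
time_s: 45.9
tcp_pos: [351.6, 296.2, 100.0]
ee_rot: [-180.0, -0.5, 24.1]
contact_force: [-0.7, 0.6, -2.0]
width: 25.3
gripper_force: 78.4
```

```bash
python3 go.py 430,130,95,10 450,-20,95,0 440,-180,95,-4.4 455,-371,95,-4.4 455,-371,35,-4.4
```

```text
now 45.9 [351.6 296.2 100. ] [-180.    -0.5   24.1] w 25.3 F [-0.7  0.6 -2. ]
   [0.012, 0.612, 0.017] [-0.0, -0.003, 0.082]
   [0.087, 0.606, 0.017] [-0.0, -0.003, 0.082]
  --
   [-0.042, 1.008, 0.0] [0.0, -0.0, 0.116]
  --
   [-0.033, 0.533, 0.0] [0.0, -0.0, 0.026]
   [-0.013, 0.534, 0.0] [0.0, -0.0, 0.026]
  --
   [0.099, 0.631, 0.0] [0.0, 0.0, 0.0]
   [0.099, 0.631, 0.0] [0.0, 0.0, 0.0]
  --
   [0.0, -0.0, 0.4] [0.0, 0.0, 0.0]
  --
```

Gripped correctly this time (25 mm). To the plate.

play_rows --rows '[0,0.2,0,0,0,0.02,0.8,0.01,0.4,0.01,0,0,0.05,0.8,0.012,0.612,0.017,0,0,0.082,0.8]'

```text
time_s: 46.2
tcp_pos: [388.1, 211.0, 92.8]
ee_rot: [-180.0, -0.0, 17.0]
contact_force: [-0.0, -0.1, -2.7]
width: 25.0
gripper_force: 78.7
```

play_rows --rows '[0.03,0.2,0,0,0,0.02,0.8,0.06,0.4,0.01,0,0,0.05,0.8,0.087,0.606,0.017,0,0,0.082,0.8]'

```text
time_s: 46.5
tcp_pos: [427.3, 127.7, 90.0]
ee_rot: [-180.0, 0.0, 9.9]
contact_force: [0.8, -0.2, -2.3]
width: 25.1
gripper_force: 78.7
```

play_rows --rows '[-0.01,0.25,0,0,0,0.03,0.8,-0.02,0.5,0,0,0,0.06,0.8,-0.03,0.75,0,0,0,0.09,0.8,-0.04,1,0,0,0,0.116,0.8]'

```text
time_s: 46.9
tcp_pos: [447.1, -21.2, 90.0]
ee_rot: [-179.9, 0.0, -0.0]
contact_force: [0.9, 0.3, -1.5]
width: 25.4
gripper_force: 78.7
```

play_rows --rows '[-0.01,0.18,0,0,0,0.01,0.8,-0.02,0.36,0,0,0,0.02,0.8,-0.033,0.533,0,0,0,0.026,0.8]'

```text
time_s: 47.2
tcp_pos: [442.2, -100.8, 90.0]
ee_rot: [-179.9, 0.0, -2.2]
contact_force: [0.1, 0.2, -2.4]
width: 25.5
gripper_force: 78.6
```

play_rows --rows '[0,0.18,0,0,0,0.01,0.8,-0.01,0.36,0,0,0,0.02,0.8,-0.013,0.534,0,0,0,0.026,0.8]'

```text
time_s: 47.5
tcp_pos: [437.1, -180.5, 89.8]
ee_rot: [-179.9, 0.0, -4.4]
contact_force: [-0.5, 0.7, -2.3]
width: 25.9
gripper_force: 78.7
```

play_rows --rows '[0.03,0.2,0,0,0,0,0.8,0.07,0.42,0,0,0,0,0.8,0.099,0.631,0,0,0,0,0.8]'

```text
time_s: 47.8
tcp_pos: [445.0, -276.2, 89.7]
ee_rot: [-179.9, 0.0, -4.4]
contact_force: [0.2, 0.3, -2.2]
width: 25.3
gripper_force: 78.7
```

play_rows --rows '[0.03,0.2,0,0,0,0,0.8,0.07,0.42,0,0,0,0,0.8,0.099,0.631,0,0,0,0,0.8]'

```text
time_s: 48.1
tcp_pos: [452.6, -371.6, 89.5]
ee_rot: [-179.9, 0.0, -4.4]
contact_force: [0.3, -0.2, -1.5]
width: 25.4
gripper_force: 78.7
```

play_rows --rows '[0,0,0.1,0,0,0,0.8,0,0,0.25,0,0,0,0.8,0,0,0.39,0,0,0,0.8,0,0,0.39,0,0,0,0.8,0,0,0.39,0,0,0,0.8]'

```text
time_s: 48.6
tcp_pos: [452.7, -369.8, 31.3]
ee_rot: [-179.9, 0.0, -4.4]
contact_force: [0.3, -0.1, -1.2]
width: 25.3
gripper_force: 78.6
```

```bash
python3 go.py 472,-372,32,-4.4
```

```text
now 48.6 [ 452.7 -369.8   31.3] [-179.9    0.    -4.4] w 25.3 F [ 0.3 -0.1 -1.2]
   [0.129, 0.005, -0.005] [-0.001, 0.0, 0.0]
  --
```

play_rows --rows '[0.03,0,0,0,0,0,0.8,0.07,0,0,0,0,0,0.8,0.11,0,0,0,0,0,0.8,0.13,0,0,0,0,0,0.8,0.13,0,0,0,0,0,0.8]'

```text
time_s: 49.1
tcp_pos: [473.4, -372.5, 32.6]
ee_rot: [180.0, -0.1, -4.4]
contact_force: [-0.7, -0.4, -1.9]
width: 25.2
gripper_force: 78.6
```

play_rows --rows '[0.01,0,0,0,0,0,0.8,0.02,0,0,0,0,0,0.8,0.02,0,0,0,0,0,0.8]'

```text
time_s: 49.4
tcp_pos: [475.7, -372.6, 32.2]
ee_rot: [-180.0, -0.1, -4.4]
contact_force: [-0.2, 0.8, -1.2]
width: 25.4
gripper_force: 78.6
```

play_rows --rows '[0.01,0,0,0,0,0,0.8,0.02,0,0,0,0,0,0.8,0.02,0,0,0,0,0,0.8]'

```text
time_s: 49.7
tcp_pos: [477.9, -372.7, 31.9]
ee_rot: [-179.9, 0.1, -4.4]
contact_force: [-4.3, 0.3, -0.6]
width: 25.1
gripper_force: 78.6
```

play_rows --rows '[0.01,0,0,0,0,0,0.8,0.02,0,0,0,0,0,0.8,0.02,0,0,0,0,0,0.8]'

```text
time_s: 50.0
tcp_pos: [480.3, -372.7, 31.7]
ee_rot: [-179.9, 0.1, -4.4]
contact_force: [-7.3, -0.4, -0.2]
width: 25.0
gripper_force: 78.6
```

play_rows --rows '[0.01,0,0,0,0,0,0.8,0.02,0,0,0,0,0,0.8,0.02,0,0,0,0,0,0.8]'

```text
time_s: 50.3
tcp_pos: [482.6, -372.8, 31.5]
ee_rot: [-179.9, 0.2, -4.4]
contact_force: [-9.5, 0.1, 0.3]
width: 25.5
gripper_force: 78.7
```

Stiff as well. Press deeper, then carry it to the tree.

play_rows --rows '[0.01,0,0,0,0,0,0.8,0.02,0,0,0,0,0,0.8,0.02,0,0,0,0,0,0.8]'

```text
time_s: 50.6
tcp_pos: [485.0, -372.9, 31.4]
ee_rot: [-179.8, 0.3, -4.4]
contact_force: [-12.3, 0.7, 2.6]
width: 25.1
gripper_force: 78.9
```

play_rows --rows '[0.01,0,0,0,0,0,0.8,0.025,0,0,0,0,0,0.8,0.025,0,0,0,0,0,0.8]'

```text
time_s: 50.9
tcp_pos: [487.9, -373.0, 31.1]
ee_rot: [-179.8, 0.4, -4.4]
contact_force: [-14.8, 1.1, 3.1]
width: 25.1
gripper_force: 79.0
```

play_rows --rows '[-0.05,0,0,0,0,0,0.8,-0.12,0,-0.05,0,0,0,0.8,-0.25,0,-0.2,0,0,0,0.8,-0.3,0,-0.45,0,0,0,0.8,-0.3,0,-0.8,0,0,0,0.8]'

```text
time_s: 51.4
tcp_pos: [444.7, -368.9, 148.8]
ee_rot: [-179.8, 0.1, -4.5]
contact_force: [0.1, 0.5, -1.7]
width: 25.4
gripper_force: 78.4
```

Run:
```python
from h import *
a=grab("scene");f=a["frame"];m=((cv2.cvtColor(f,cv2.COLOR_BGR2HSV)[...,1]<60)&(f.min(2)>130)).astype(np.uint8)
for y in(233,245,257,261,265):
    xs=np.nonzero(m[y,350:405])[0];print(y,(int(xs.min()+350),int(xs.max()+350),len(xs)))
# what s is hanging gauge: pixel col of foot centre
o=TIPS["R"]-POST;o/=np.linalg.norm(o)
for s in(30,40,50,60,70):print(s,proj(a,POST+s*o+[0,0,-115]).round(1),proj(a,POST+s*o+[0,0,-120]).round(1))
n=cv2.moments(m[240:275,362:402],True);print("centroid",362+n["m10"]/n["m00"],240+n["m01"]/n["m00"])
plan([((430,-170,190),down(80)),((430,0,205),down(169.2))])
```

```text
233 (380, 404, 16)
245 (381, 389, 9)
257 (375, 377, 3)
261 (372, 390, 19)
265 (376, 394, 19)
30 [393.5 269.8] [393.3 271.3]
40 [389.6 267.8] [389.5 269.4]
50 [385.8 265.9] [385.6 267.4]
60 [381.9 263.9] [381.8 265.5]
70 [378.1 262. ] [378.  263.6]
centroid 383.3448275862069 259.7586206896552
now 51.45 [ 449.5 -373.9  160.6] [179.5  -0.7  -4.4] w 25.2 F [ 5.2 -3.8  5.5]
   [-0.077, -0.448, -0.07] [0.004, -0.001, -0.327]
   [0.143, -0.432, -0.068] [0.004, -0.001, -0.327]
   [0.33, -0.314, -0.066] [0.004, -0.001, -0.327]
  --
   [0.372, -0.066, -0.033] [0.0, 0.0, -0.346]
   [0.356, 0.128, -0.033] [0.0, 0.0, -0.346]
   [0.246, 0.287, -0.033] [0.0, 0.0, -0.346]
  --
```

The first gauge hangs at s≈57 mm, so the second goes on the same arm at s≈118 mm, by the same route.

play_rows --rows '[-0.02,-0.09,-0.01,0,0,-0.07,0.8,-0.04,-0.18,-0.03,0,0,-0.14,0.8,-0.06,-0.27,-0.04,0,0,-0.21,0.8,-0.07,-0.36,-0.06,0,0,-0.28,0.8,-0.077,-0.448,-0.07,0.004,0,-0.327,0.8]'

```text
time_s: 51.95
tcp_pos: [440.7, -302.1, 161.0]
ee_rot: [-179.8, -0.3, 23.9]
contact_force: [0.3, 0.1, -1.1]
width: 24.7
gripper_force: 78.3
```

play_rows --rows '[0.03,-0.09,-0.01,0,0,-0.07,0.8,0.06,-0.18,-0.03,0,0,-0.14,0.8,0.09,-0.27,-0.04,0,0,-0.21,0.8,0.12,-0.36,-0.06,0,0,-0.28,0.8,0.143,-0.432,-0.068,0,0,-0.327,0.8]'

```text
time_s: 52.45
tcp_pos: [434.3, -234.1, 171.7]
ee_rot: [-179.9, -0.3, 52.0]
contact_force: [-0.1, -0.0, -1.3]
width: 25.0
gripper_force: 78.3
```

play_rows --rows '[0.07,-0.06,-0.01,0,0,-0.07,0.8,0.14,-0.12,-0.03,0,0,-0.14,0.8,0.21,-0.18,-0.04,0,0,-0.21,0.8,0.28,-0.25,-0.06,0,0,-0.28,0.8,0.33,-0.314,-0.066,0,0,-0.327,0.8]'

```text
time_s: 52.95
tcp_pos: [428.0, -166.1, 182.1]
ee_rot: [179.9, -0.3, 80.1]
contact_force: [0.2, 0.7, -2.0]
width: 24.8
gripper_force: 78.4
```

play_rows --rows '[0.07,-0.01,-0.01,0,0,-0.07,0.8,0.14,-0.03,-0.02,0,0,-0.14,0.8,0.22,-0.04,-0.03,0,0,-0.21,0.8,0.3,-0.05,-0.03,0,0,-0.28,0.8,0.372,-0.066,-0.033,0,0,-0.346,0.8]'

```text
time_s: 53.45
tcp_pos: [427.9, -109.5, 187.1]
ee_rot: [179.7, -0.3, 109.9]
contact_force: [0.3, -0.4, -1.9]
width: 25.0
gripper_force: 78.4
```

play_rows --rows '[0.07,0.02,-0.01,0,0,-0.07,0.8,0.14,0.05,-0.02,0,0,-0.14,0.8,0.21,0.08,-0.03,0,0,-0.21,0.8,0.28,0.1,-0.03,0,0,-0.28,0.8,0.356,0.128,-0.033,0,0,-0.346,0.8]'

```text
time_s: 53.95
tcp_pos: [428.0, -52.8, 192.4]
ee_rot: [179.6, -0.1, 139.6]
contact_force: [-0.3, -0.7, -1.9]
width: 25.1
gripper_force: 78.4
```

play_rows --rows '[0.05,0.06,-0.01,0,0,-0.07,0.8,0.1,0.12,-0.02,0,0,-0.14,0.8,0.15,0.18,-0.03,0,0,-0.21,0.8,0.2,0.24,-0.03,0,0,-0.28,0.8,0.246,0.287,-0.033,0,0,-0.346,0.8]'

```text
time_s: 54.45
tcp_pos: [428.0, 4.1, 197.8]
ee_rot: [179.6, 0.1, 169.4]
contact_force: [-0.1, -0.6, -2.7]
width: 25.3
gripper_force: 78.4
```

Run:
```python
from h import *
plan([hang("R",190,45)])
```

```text
now 54.45 [428.    4.1 197.8] [1.796e+02 1.000e-01 1.694e+02] w 25.3 F [-0.1 -0.6 -2.7]
   [-0.232, 0.269, 0.071] [0.003, -0.261, 0.0]
   [-0.188, 0.27, 0.153] [0.003, -0.261, 0.0]
  --
```

play_rows --rows '[-0.04,0.06,0.01,0,-0.06,0,0.8,-0.09,0.11,0.03,0,-0.12,0,0.8,-0.14,0.17,0.04,0,-0.18,0,0.8,-0.19,0.22,0.06,0,-0.24,0,0.8,-0.232,0.269,0.071,0.003,-0.261,0,0.8]'

```text
time_s: 54.95
tcp_pos: [468.7, 37.3, 186.5]
ee_rot: [179.8, 22.5, 169.0]
contact_force: [0.8, 0.5, -1.6]
width: 25.4
gripper_force: 78.6
```

play_rows --rows '[-0.04,0.06,0.03,0,-0.06,0,0.8,-0.08,0.11,0.06,0,-0.12,0,0.8,-0.12,0.17,0.1,0,-0.18,0,0.8,-0.16,0.22,0.13,0,-0.24,0,0.8,-0.188,0.27,0.153,0.003,-0.261,0,0.8]'

```text
time_s: 55.45
tcp_pos: [510.1, 70.5, 175.2]
ee_rot: [-179.9, 44.8, 169.0]
contact_force: [-0.4, -0.2, -2.0]
width: 25.3
gripper_force: 78.7
```

play_rows --rows '[0,0,0,0,0,0,0.8,0,0,0,0,0,0,0.8,0,0,0,0,0,0,0.8]'

```text
time_s: 55.75
tcp_pos: [511.5, 69.4, 177.3]
ee_rot: [-179.9, 44.9, 169.0]
contact_force: [1.2, -1.0, -1.6]
width: 25.3
gripper_force: 78.7
```

Run:
```python
from h import *
from station import env
t=grab("top");s=grab("scene");S=env.sense();p=S["tcp_pos"];q=R.from_euler("xyz",S["ee_rot"],degrees=True)
for n,l in(("loopend",(-89,0,-9.5)),("barrel end",(-54,0,-9.5))):
    w=p+q.apply(l);print(n,w.round(1),"top",proj(t,w).round(1),"scene",proj(s,w).round(1))
f=cv2.cvtColor(t["frame"],cv2.COLOR_BGR2HSV)
for y in range(144,164):
    xs=np.nonzero((f[y,294:308,1]<80)&(f[y,294:308,2]>140))[0];print(y,(xs+294).tolist(),end=" ")
plan([hang("R",s,45) for s in(150,118)])
```

```text
loopend [566.8  58.5 246.7] top [300.3 148.8] scene [330.7 198.8]
barrel end [542.5  63.3 222. ] top [298.6 159.6] scene [336.2 202.7]
144 [] 145 [] 146 [299] 147 [298, 299, 300] 148 [298, 299, 300] 149 [298, 299, 300] 150 [298, 299] 151 [298, 299] 152 [298, 299] 153 [298, 299] 154 [298, 299] 155 [297, 298, 299] 156 [295, 296, 297, 298, 299, 300] 157 [294, 295, 296, 297, 298, 299, 300, 301, 302] 158 [294, 295, 296, 297, 298, 299, 300, 301, 302] 159 [294, 295, 296, 297, 298, 299, 300, 301, 302] 160 [294, 295, 296, 297, 298, 299, 300, 301, 302] 161 [294, 295, 296, 297, 298, 299, 300, 301] 162 [296, 297, 298, 299] 163 [] now 55.85 [511.5  69.3 177.1] [-179.9   44.9  169. ] w 25.1 F [ 0.7  0.1 -2.4]
   [0.029, 0.274, 0.023] [-0.003, -0.002, -0.002]
  --
   [0.021, 0.211, 0.021] [0.0, 0.0, 0.0]
  --
```

The loop sits at the same pixels as before (146–155, 299). Slide on.

play_rows --rows '[0.01,0.09,0.01,0,0,0,0.8,0.02,0.18,0.015,0,0,0,0.8,0.029,0.274,0.023,-0.003,-0.002,0,0.8,0.029,0.274,0.023,-0.003,-0.002,0,0.8]'

```text
time_s: 56.25
tcp_pos: [518.5, 110.9, 170.8]
ee_rot: [179.9, 45.0, 169.1]
contact_force: [-0.1, -0.5, -2.9]
width: 25.0
gripper_force: 78.7
```

play_rows --rows '[0.005,0.05,0.005,0,0,0,0.8,0.01,0.1,0.01,0,0,0,0.8,0.015,0.15,0.015,0,0,0,0.8,0.021,0.21,0.021,0,0,0,0.8,0.021,0.21,0.021,0,0,0,0.8]'

```text
time_s: 56.75
tcp_pos: [524.5, 141.1, 166.5]
ee_rot: [179.9, 45.0, 169.1]
contact_force: [-0.7, -0.3, -2.6]
width: 25.0
gripper_force: 78.7
```

play_rows --rows '[0.02,0,0,0,0,0,0.8,0.04,0,0,0,0,0,0.8,0.06,0,0,0,0,0,0.8,0.06,0,0,0,0,0,0.8]'

```text
time_s: 57.15
tcp_pos: [517.8, 142.1, 159.9]
ee_rot: [179.9, 45.0, 169.0]
contact_force: [-0.6, 0.6, -1.6]
width: 25.3
gripper_force: 78.8
```

play_rows --rows '[0.01,0,0,0,0,0,0.8,0.017,0,0,0,0,0,0.8]'

```text
time_s: 57.35
tcp_pos: [517.2, 142.7, 159.5]
ee_rot: [179.8, 45.1, 169.0]
contact_force: [1.9, -1.6, 3.1]
width: 24.8
gripper_force: 78.7
```

play_rows --rows '[0.007,0,0,0,0,0,0.8,0.01,0,0,0,0,0,0.8]'

```text
time_s: 57.55
tcp_pos: [516.8, 143.2, 159.2]
ee_rot: [179.8, 45.2, 169.0]
contact_force: [4.8, -1.5, 5.6]
width: 25.2
gripper_force: 78.7
```

Hooked. Release and back off.

play_rows --rows '[-0.01,0,0,0,0,0,0.8,-0.01,0,0,0,0,0,0.5,-0.01,0,0,0,0,0,0.45,-0.01,0,0,0,0,0,0.45,-0.01,0,0,0,0,0,0.45]'

```text
time_s: 58.05
tcp_pos: [515.5, 142.5, 157.1]
ee_rot: [179.9, 44.9, 169.1]
contact_force: [-0.5, 0.7, 0.2]
width: 46.7
gripper_force: 0.0
```

play_rows --rows '[0,0,-0.1,0,0,0,0.45,0,0,-0.25,0,0,0,0.45,0,0,-0.45,0,0,0,0.45,0,0,-0.65,0,0,0,0.45,0,0,-0.7,0,0,0,0.45]'

```text
time_s: 58.55
tcp_pos: [443.0, 157.2, 234.7]
ee_rot: [179.7, 45.2, 169.0]
contact_force: [0.6, -0.1, 0.1]
width: 47.1
gripper_force: 0.0
```

play_rows --rows '[0,-0.2,-0.1,0,0,0,0.45,0,-0.5,-0.2,0,0,0,0.45,0,-0.8,-0.3,0,0,0,0.45,0,-1,-0.3,0,0,0,0.45,0,-1,-0.3,0,0,0,0.45]'

```text
time_s: 59.05
tcp_pos: [409.4, 16.1, 274.1]
ee_rot: [-179.6, 44.1, 168.5]
contact_force: [-0.6, -0.0, 0.3]
width: 46.8
gripper_force: 0.0
```

Run:
```python
from h import *
s=grab("scene");t=grab("top")
a=cv2.resize(s["frame"][180:310,215:435],(800,473),interpolation=cv2.INTER_CUBIC)
cv2.imwrite("pics/f.png",a)
plan([])
```

```text
now 59.15 [409.1  18.8 273.3] [-179.7   44.   168.7] w 46.9 F [ 0.4  0.5 -0.4]
```

View pics/f.png

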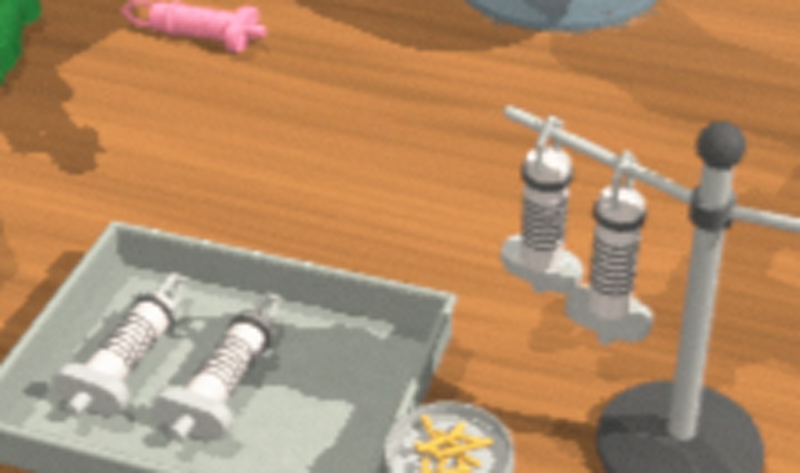

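The two stiff gauges hang on the arm at (545,210) and (617,250), the two weak ones lie in the tray at (110,350) and (215,370), and the tin is upright. Let them settle, check they are still, and hand in.

play_rows --rows '[0,0,0,0,0,0,0.45,0,0,0,0,0,0,0.45,0,0,0,0,0,0,0.45,0,0,0,0,0,0,0.45,0,0,0,0,0,0,0.45]'

```text
time_s: 59.65
tcp_pos: [409.0, 21.9, 273.8]
ee_rot: [-179.7, 44.0, 169.1]
contact_force: [0.6, 0.0, 0.0]
width: 47.3
gripper_force: 0.0
```

play_rows --rows '[0,0,0,0,0,0,0.45,0,0,0,0,0,0,0.45,0,0,0,0,0,0,0.45,0,0,0,0,0,0,0.45,0,0,0,0,0,0,0.45]'

```text
time_s: 60.15
tcp_pos: [409.1, 21.1, 274.0]
ee_rot: [-179.7, 44.1, 169.0]
contact_force: [-0.1, -0.2, 0.6]
width: 47.1
gripper_force: 0.0
```

play_rows --rows '[0,0,0,0,0,0,0.45,0,0,0,0,0,0,0.45,0,0,0,0,0,0,0.45,0,0,0,0,0,0,0.45,0,0,0,0,0,0,0.45]'

```text
time_s: 60.65
tcp_pos: [409.1, 21.2, 274.0]
ee_rot: [-179.7, 44.1, 169.0]
contact_force: [-0.3, 0.6, -0.8]
width: 46.6
gripper_force: 0.0
```

Run:
```python
from h import *
from station import env
F=[grab("scene")["frame"] for _ in range(6)]
d=max((cv2.absdiff(F[0],x)[205:290,345:400].max(2)>50).sum() for x in F[1:]);print("moving px",d)
if d<15: print(env.close_job())
```

```text
moving px 0
the job is handed in; nothing more can be done
None
```

I handed the job in at about 61 s: all four gauges were pressed about 10 mm on the plate, the two stiff ones hang still on the tree's right arm, the two weak ones lie in the tray, the tin is upright, and the only mishap was a skewed first grasp of the last gauge that read 78 N at the wrist (limit 120 N) when I set it down to re-grip.

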